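# Clear the pile of tape off the ruler display

### The job

A pile of goods was left on the ruler in the grey display riser: take it apart from the top down, one thing after another, setting the mini tape roll flat on the middle of the small round plinth, then the large roll on the middle of the large round plinth, then the boxed tape on the middle of the square plinth with its sides parallel to the plinth's. Last, slide the ruler along its channel until about a third of it sticks out over the riser's open end, then lift it clear and lay it flat, lengthwise and centred, along the narrow ruler rest. Leave the pen cup, the glue bottle and the yellow note block where they are, and everything let go and at rest.

Things in the scene. Friction and masses are not known exactly. Their poses are not given: they have to be found in the camera images.
- mini_roll: the smaller pale green tape roll, on top of the pile: a flat ring, outer diameter 34 mm, hole 14 mm, 15 mm high, 15 g; origin at the centre of its underside, z up along its axis
- large_roll: the larger pale green tape roll, under the mini roll: a flat ring, outer diameter 50 mm, hole 24 mm, 18 mm high, 40 g; origin at the centre of its underside, z up along its axis
- boxed_tape: flat square white card box with a 14 mm brown band along its x axis, under the large roll: 60 x 60 mm, 22 mm high, 60 g; origin at the centre of its underside, x and y square to its sides, z up. It rests on the ruler, with its underside 1.5 mm above the riser's side lips
- ruler: flat wooden ruler with tick marks, in the channel under the pile: 150 mm long (x), 44 wide (y), 5 thick, 30 g; origin at the centre of its underside. Starts 14 to 22 mm to +x of the riser's centre: 33 to 41 mm of bare channel floor behind it let a closed gripper push its rear edge. Stands 1.5 mm above the lips, so its sides can be gripped only beyond the riser's open end
- riser: grey fixed block 200 mm long (x), 76 wide (y), with a channel along its top: floor 36 mm above the counter, 56 mm wide, side lips 10 mm wide, tops at 39.5 mm. Its -x end has a stop (6 mm thick, top at 46 mm), its +x end is open and drops to the counter. Origin at the centre of its underside
- small_plinth: fixed white round plinth, the smaller of two: diameter 42 mm, 12 mm high; place of the mini roll; origin at the centre of its underside, on the counter
- large_plinth: fixed white round plinth, the larger of two: diameter 60 mm, 12 mm high; place of the large roll; origin at the centre of its underside, on the counter
- square_plinth: fixed white square plinth, 72 x 72 mm, 12 mm high; place of the boxed tape; origin at the centre of its underside, on the counter, x and y square to its sides
- ruler_rest: fixed white narrow bar, place of the ruler: 120 mm long (its x), 26 mm wide (its y), 30 mm high; narrower than the ruler, so fingers holding the ruler's long edges pass down on both sides of it; origin at the centre of its underside, on the counter
Not all that is in view belongs to the job. Leave any brown or red look-alike of the mini_roll alone.

How it is judged:
By the outcome, as a careful person would: the job done as asked, in the order asked, and still so for the second after the job is handed in, with the robot touching nothing.
It also fails if it takes over 134 s, if anything falls off the work surface, if the arm or the gripper's body presses on something with over 40 N, if the wrist force passes 120 N, or if a joint passes its speed limit or range.

### The arm

A 6-joint arm with a two-finger parallel gripper is mounted at the origin on the work surface. World frame = base frame: x ahead of the robot, y to its left, z up, the work surface at z = 0. Lengths are in m, angles in rad, forces in N, time in s.
With the tool pointing down it reaches from about 0.3 to 0.875 m from the base axis. Payload 4.2 kg.
Tool frame: the origin (TCP) lies on the centre line of the jaws, within the pads' length; the fingertips stand 8 mm ahead of it and the grasp point (between the pads) lies 11 mm behind it (robot.tcp_to_tips is the distance from the TCP to the fingertips, in m); z points along the fingers, y is the direction in which the jaws open and shut (so a half turn about z gives the same grasp; the last joint's range is limited). The gripper opens to 85 mm and grips with 20 to 120 N. Pads are 22 mm wide; open, the fingers measure 114 mm over their backs; the gripper's body (76 mm by 85 mm) begins 54 mm behind the grasp point. The pads swing forward as they close: fully open they stand 13 mm farther back than shut.
Start: joints at [-1.325, 0.32, 1.565, -0, 1.257, -0.02], TCP at [0.151, -0.555, 0.239] pointing down, gripper open.
Joint ranges: [-3.11, 3.11], [-0.84, 2.01], [0.21, 2.61], [-1.34, 4.49], [0.05, 2.63], [-2.56, 2.56]. Speed limits (rad/s): [2.57, 2.57, 3.14, 3.14, 3.14, 3.14].

### API

Orientations are given as a rotation vector (axis times angle).
In Python, from station import robot gives the robot as it stands. The module is installed in compiled form; this text tells all that it offers.
- The arm moves only by the tool move_arm, never from a script. Its argument "plan" is a list of rows, each an object with "slide": the shift along the tool's x, y, z in cm, a list of three; "turn": the turn about the tool's z in degrees. A call has 1 to 8 rows; each row shifts and turns the commanded pose from where the row before left it, along the tool's axes as they then stand; what a row does not reach is not made up. A row lasts 1/8 s, in which the tool goes at most 62.5 mm and 10.7 degrees, less where a joint would pass 70% of its speed; a pose out of reach is approached as far as the arm can. A call with a gripper value outside its range is refused whole. "hand" is the opening, from -1 (shut) to 1 (fully open), set as the call begins (left out, the last holds). The fingers move at their own pace and stop on an object; the grip force is fixed at half the most. Time passes only in rows, so rows that do not move let the fingers close. It gives the time, the measured TCP pose, the force and the opening at its end, in the units of the state.
- robot.sense(): the state, without advancing time (a new reading comes with each control period).
- robot.get_image(name): name is "side" or "top" or "wrist"; returns the picture (420x560x3 uint8, red, green, blue); there is no depth.
- robot.camera_info(name): a dict with "fx", "fy", "cx", "cy" (pixels), "rvec" (rotation vector, rad) and "tvec" (3), from world to camera coordinates, as OpenCV has them. Camera axes: x right, y down, z forward; pixel columns grow to the right and rows downward; lengths in m; the calibration is good to about 2 mm. A picture is of the moment at which its call begins: read the wrist's pose just before it. camera_info takes no time and is no camera call; for the wrist camera it gives the pose at the moment of the call.
- robot.sign_off(): hands the job in, once; it reports no verdict.
Trained networks look in the newest picture that a camera, given by its name, has taken for a name from the list of things; names that differ only in an ending like _2 or _b are one class to them, and where a whole thing is asked for, a point or a joint stands for the part that bears it (a point fixed in the world has none). Each returns a list of dicts, best first, with "score" (0 to 1); they miss things now and then, are a little off and sometimes report something else, mostly with a low value. They report only what shows in the picture. A call takes as long as a camera call. They do not tell look-alikes from the thing itself.
- robot.masks_of(query, camera): "region" (420x560 bool, what is visible of it).
- robot.place_of(query, camera): "location" ([x, y, z] in m, in the coordinates of the camera as it stood for that picture, good to about 4 mm: a listed point, or the origin of a listed thing).
The state is a dict: "time_s": time; "q": joint angles; "qvel": joint speeds; "effort": joint torques, N m; "position": TCP position; "orientation": TCP orientation; "force": force on the tool from outside, world axes, zero at the start; "moment": the same for the moment, N m; "finger_gap": opening from 0.0 (shut) to 1.0 (fully open).
Only numpy, scipy, OpenCV 4.12 (cv2) and the standard library are available. Lean on these libraries where they do the work, as an engineer would, in place of code of your own. Each camera call takes 0.05 s, during which the arm holds its last target.

## Working session

There is one attempt and no reset: what is moved stays moved. The work goes in short steps, Python scripts to look and compute and a tool call to move; the robot and the scene stay as the last step left them, time stands still between calls to the robot, and variables do not carry over. Pictures are saved under pics/ and viewed, and the job is handed in when it is done.

Besides the shell and the picture viewer there is one more tool, called after "Emit:" by a JSON object that holds its "api" and its "payload". move_arm: Moves the arm, as the interface text tells. Its arguments: {"type":"object","properties":{"plan":{"type":"array","items":{"type":"object","properties":{"slide":{"type":"array","items":{"type":"number"}},"turn":{"type":"number"}}}},"hand":{"type":"number"}},"required":["plan"]}

```bash
mkdir -p pics
cat > h.py <<'E'
from station import robot
import numpy as np, cv2
from scipy.spatial.transform import Rotation as R
def cam(n):
    c=robot.camera_info(n); K=np.array([[c['fx'],0,c['cx']],[0,c['fy'],c['cy']],[0,0,1]])
    return K,R.from_rotvec(c['rvec']).as_matrix(),np.array(c['tvec'])
def snap(n,f=None):
    im=np.array(robot.get_image(n)); 
    if f: cv2.imwrite('pics/'+f,im[:,:,::-1])
    return im
def ray(n,u,v,z,c=None):
    K,Rm,t=c or cam(n); d=Rm.T@np.linalg.solve(K,[u,v,1]); o=-Rm.T@t
    return o+d*(z-o[2])/d[2]
def proj(n,p,c=None):
    K,Rm,t=c or cam(n); q=K@(Rm@np.array(p)+t); return q[:2]/q[2]
def place(n,q,c=None):
    K,Rm,t=c or cam(n)
    return [(round(d['score'],2),np.round(Rm.T@(np.array(d['location'])-t),4)) for d in robot.place_of(q,n)]
E
python3 - <<'E'
from h import *
s=robot.sense(); print(s['position'],s['orientation'],s['time_s'],s['finger_gap'],s['force'])
for n in ['side','top','wrist']:
    snap(n,n+'0.png'); K,Rm,t=cam(n); print(n,-Rm.T@t,K[0,0])
    for q in ['mini_roll','large_roll','boxed_tape','ruler','riser','small_plinth','large_plinth','square_plinth','ruler_rest']:
        print(q,place(n,q)[:3])
print(robot.sense()['time_s'])
E
```

```text
[ 0.15090422 -0.55434037  0.23847309] [-3.11210667e+00 -4.16057820e-01  3.80789184e-04] 0.0 0.9954962486561516 [-0.39606845 -0.75461708 -0.65153996]
side [ 0.46608842 -0.74597158  0.55313011] 514.1451845503243
mini_roll [(0.97, array([ 5.930e-01, -2.454e-01,  1.000e-04])), (0.84, array([ 0.4804, -0.2406,  0.0801])), (0.75, array([ 3.660e-01, -2.203e-01, -2.000e-04]))]
large_roll [(0.97, array([ 0.4765, -0.2374,  0.0564]))]
boxed_tape [(0.68, array([ 0.4787, -0.236 ,  0.0434]))]
ruler [(0.62, array([ 0.4802, -0.2479,  0.0373]))]
riser [(0.98, array([ 0.4845, -0.2595, -0.0015])), (0.32, array([ 0.6787, -0.0281,  0.0011]))]
small_plinth [(0.8, array([ 0.4382,  0.0303, -0.0017]))]
large_plinth [(0.58, array([0.5493, 0.0256, 0.0034]))]
square_plinth [(0.91, array([ 0.6806, -0.026 ,  0.0019]))]
ruler_rest [(0.79, array([ 4.900e-01,  2.602e-01, -1.000e-04])), (0.75, array([ 0.4842, -0.2623, -0.0027]))]
top [ 0.40452771 -0.01155891  1.00565825] 510.1643237978376
mini_roll [(0.75, array([ 0.366 , -0.22  ,  0.0019])), (0.75, array([ 0.5922, -0.2409,  0.0027])), (0.62, array([ 0.4808, -0.2398,  0.0831]))]
large_roll [(0.88, array([ 0.4772, -0.2411,  0.0627]))]
boxed_tape [(0.79, array([ 0.4804, -0.2378,  0.0434]))]
ruler [(0.81, array([ 0.4776, -0.2429,  0.0427]))]
riser []
small_plinth [(0.8, array([0.44  , 0.0263, 0.0015]))]
large_plinth [(0.71, array([0.5489, 0.0304, 0.0018]))]
square_plinth [(0.78, array([ 0.682 , -0.023 ,  0.0026]))]
ruler_rest [(0.87, array([0.4922, 0.2613, 0.0024]))]
wrist [ 0.23068595 -0.53426148  0.37377116] 374.53677342710256
mini_roll []
large_roll []
boxed_tape []
ruler []
riser []
small_plinth []
large_plinth []
square_plinth []
ruler_rest []
1.5
```

View pics/side0.png

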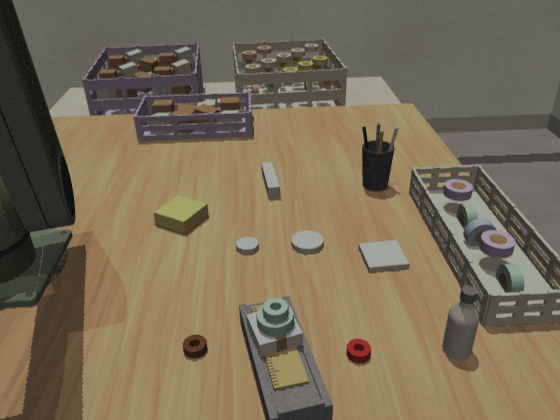

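View pics/top0.png

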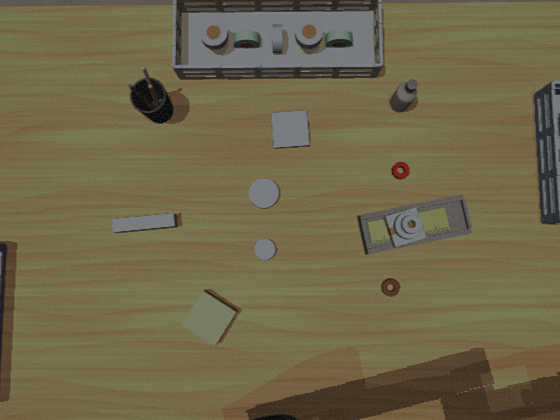

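The mini roll meant is the pale green one on the pile, at side (275,310) and top (411,224). The brown ring at side (195,346) and the red ring at side (359,351) are look-alikes. I'll confirm this in enlarged crops.

Run:
```python
import cv2,numpy as np
a=cv2.imread('pics/side0.png');b=cv2.imread('pics/top0.png')
A=cv2.resize(a[285:420,225:345],None,fx=4,fy=4,interpolation=3)
B=cv2.resize(b[185:265,350:480],None,fx=5,fy=5,interpolation=3); B=cv2.convertScaleAbs(B,alpha=1.6)
cv2.imwrite('pics/sc.png',A);cv2.imwrite('pics/tc.png',B)
```

```text
(no output)
```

View pics/sc.png

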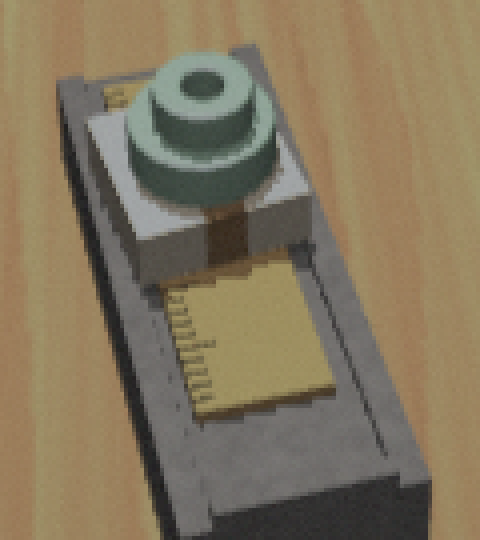

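View pics/tc.png

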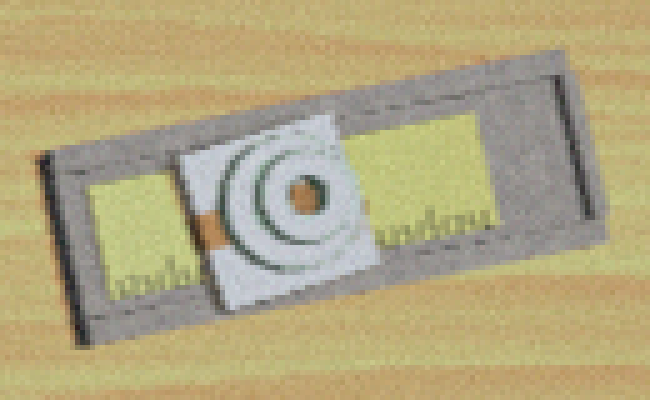

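The crops confirm it: the green mini roll tops the pile, with the ring at top (411,224). The riser's stop is at the right end in the top view (world -y), and its open end points toward +y. Next I'll work out the wrist camera mount and the first move.

```bash
cat >> h.py <<'E'
def pose():
    s=robot.sense(); Rt=R.from_rotvec(s['orientation']).as_matrix(); p=np.array(s['position'])
    return s,Rt,p,np.degrees(np.arctan2(Rt[1,0],Rt[0,0]))
def go(xyz,yaw=None):
    """print turn (deg) then slide in tool axes (cm) after the turn, to reach xyz/yaw"""
    s,Rt,p,y0=pose(); 
    if yaw is None: yaw=y0
    t=((y0-yaw)+180)%360-180   # tool z down: + turn lowers yaw
    a=np.radians(yaw); X=np.array([np.cos(a),np.sin(a),0]);Y=np.array([np.sin(a),-np.cos(a),0])
    d=(np.array(xyz)-p)*100
    print('t=%.2f p='%s['time_s'],np.round(p,4),'yaw %.2f gap %.3f'%(y0,s['finger_gap']),'F',np.round(s['force'],1))
    print('turn %.2f slide [%.2f,%.2f,%.2f]'%(t,d@X,d@Y,-d[2]))
E
python3 - <<'E'
from h import *
s,Rt,p,y=pose(); print(y,Rt.round(3))
K,Rm,t=cam('wrist'); print('cam in tool',Rt.T@(-Rm.T@t-p),'\naxes',(Rt.T@Rm.T).round(3),K)
print(ray('wrist',280,210,0.05))
T=cam('top')
f=lambda u,v:(350+(u-2)/5,185+(v-2)/5)   # approx resize centre shift
for n,(u,v,z) in dict(lt=(50,151,.0395),lb=(90,344,.0395),rt=(565,50,.046),rb=(607,240,.046),ru=(90,186,.041),rd=(108,300,.041),rru=(483,112,.041),rrd=(496,222,.041),b1=(180,153,.063),b2=(331,115,.063),b3=(382,265,.063),b4=(225,310,.063)).items():
    print(n,ray('top',*f(u,v),z,T).round(4))
E
```

```text
15.230683126499079 [[ 0.965  0.263  0.   ]
 [ 0.263 -0.965 -0.   ]
 [-0.     0.    -1.   ]]
cam in tool [ 0.08225677  0.00109914 -0.13441694] 
axes [[-0.001 -0.947 -0.32 ]
 [ 1.    -0.001 -0.001]
 [ 0.001 -0.32   0.947]] [[374.53677343   0.         275.94955575]
 [  0.         374.53677343 211.19446524]
 [  0.           0.           1.        ]]
[ 0.12724872 -0.56596521  0.05      ]
lt [ 0.5024 -0.1553  0.0395]
lb [ 0.4291 -0.1689  0.0395]
rt [ 0.5391 -0.3497  0.046 ]
rb [ 0.467  -0.3624  0.046 ]
ru [ 0.4888 -0.17    0.041 ]
rd [ 0.4456 -0.1758  0.041 ]
rru [ 0.5162 -0.3195  0.041 ]
rrd [ 0.4744 -0.3228  0.041 ]
b1 [ 0.499  -0.1999  0.063 ]
b2 [ 0.5129 -0.2562  0.063 ]
b3 [ 0.4571 -0.2732  0.063 ]
b4 [ 0.4408 -0.215   0.063 ]
```

Emit:
{"api": "move_arm", "payload": {"plan": [{"slide":[5,-2.74,-0.4]},{"slide":[5,-2.74,-0.4]},{"slide":[5,-2.74,-0.4]},{"slide":[5,-2.74,-0.4]},{"slide":[5,-2.74,-0.4]},{"slide":[5,-2.74,-0.4]},{"slide":[5,-2.74,-0.4]},{"slide":[4.9,-2.74,-0.4]}]}}

```text
validation failed for argument at $.pl...
```

Emit:
{"api": "move_arm", "payload": {"plan": [{"turn":-10.7},{"turn":-10.7},{"turn":-10.7},{"turn":-10.7},{"turn":-10.7},{"turn":-10.7},{"turn":-10.7},{"turn":-10.7}]}}

```text
validation failed for argument at $.pl...
```

Run:
```python
from h import *
go([.478,-.238,.12],100.8)
W=cam('wrist'); snap('wrist','w1.png'); 
for q in ['mini_roll','large_roll','boxed_tape','ruler','riser']: print(q,place('wrist',q,W)[:3])
```

```text
t=1.50 p= [ 0.151  -0.5548  0.2393] yaw 15.23 gap 1.003 F [ 1.  -0.7 -0.4]
turn -85.57 slide [24.99,38.05,11.93]
mini_roll []
large_roll []
boxed_tape []
ruler []
riser []
```

View pics/w1.png

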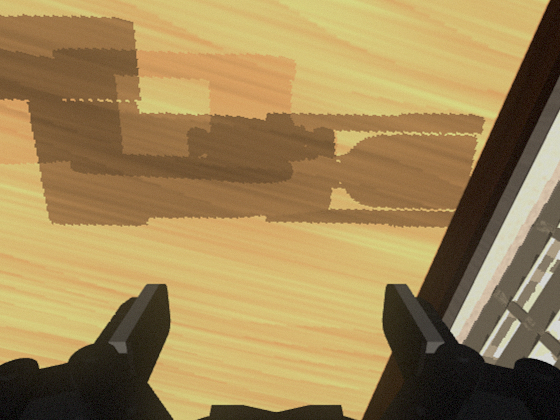

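The moves were refused because each row needs both fields. The wrist view still shows the bare counter and the fingers.

Emit:
{"api": "move_arm", "payload": {"plan": [{"slide":[5,-2.74,-0.4],"turn":0},{"slide":[5,-2.74,-0.4],"turn":0},{"slide":[5,-2.74,-0.4],"turn":0},{"slide":[5,-2.74,-0.4],"turn":0},{"slide":[5,-2.74,-0.4],"turn":0},{"slide":[5,-2.74,-0.4],"turn":0},{"slide":[5,-2.74,-0.4],"turn":0},{"slide":[4.9,-2.74,-0.4],"turn":0}]}}

```text
time_s: 2.8
position: [0.4797, -0.2371, 0.2717]
orientation: [3.113, 0.416, 0.001]
force: [0.6, -0.3, -0.6]
finger_gap: 0.999
```

Emit:
{"api": "move_arm", "payload": {"plan": [{"slide":[0,0,0],"turn":-10.7},{"slide":[0,0,0],"turn":-10.7},{"slide":[0,0,0],"turn":-10.7},{"slide":[0,0,0],"turn":-10.7},{"slide":[0,0,0],"turn":-10.7},{"slide":[0,0,0],"turn":-10.7},{"slide":[0,0,0],"turn":-10.7},{"slide":[0,0,0],"turn":-10.7}]}}

```text
time_s: 3.8
position: [0.4784, -0.2385, 0.2713]
orientation: [1.994, 2.427, -0.0]
force: [0.0, 0.3, -0.1]
finger_gap: 0.996
```

Run:
```python
from h import *
go([.478,-.238,.12],100.8)
W=cam('wrist'); snap('wrist','w2.png'); 
for q in ['mini_roll','large_roll','boxed_tape','ruler','riser']: print(q,place('wrist',q,W)[:3])
```

```text
t=3.80 p= [ 0.4784 -0.2385  0.2713] yaw 101.18 gap 0.996 F [ 0.   0.3 -0.1]
turn 0.38 slide [0.06,-0.03,15.13]
mini_roll [(0.73, array([ 0.595 , -0.2455, -0.0024])), (0.66, array([ 0.4764, -0.237 ,  0.08  ]))]
large_roll [(0.55, array([ 0.4802, -0.2407,  0.0648]))]
boxed_tape [(0.69, array([ 0.48  , -0.2377,  0.043 ]))]
ruler []
riser []
```

View pics/w2.png

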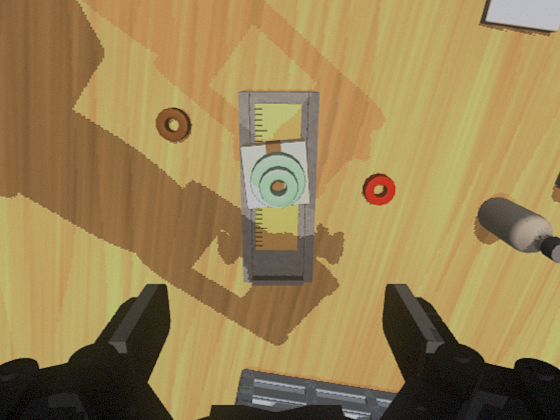

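The wrist view shows the pile at (278,185), the riser aligned with the tool at columns 239–320, the brown ring at (174,125), the red at (379,189) and the bottle at right.

```bash
cat > meas.py <<'E'
from h import *
def circ(im,n,uv,z,D,c):
    pass
E
python3 - <<'E'
from h import *
W=cam('wrist')
im=cv2.imread('pics/w2.png'); C=cv2.resize(im[85:290,225:335],None,fx=2.9,fy=2.9,interpolation=3); cv2.imwrite('pics/w2c.png',C)
hsv=cv2.cvtColor(im,cv2.COLOR_BGR2HSV)
# project predicted rings for a candidate
def ring(c,z,D): return np.array([proj('wrist',[c[0]+D/2*np.cos(a),c[1]+D/2*np.sin(a),z],W) for a in np.linspace(0,6.28,60)])
c=ray('wrist',278.5,185.7,.096,W); print('mini',c)
for u,v,z in [(242,93,.0395),(319,93,.0395),(244,282,.046),(312,282,.046),(242,146,.063),(306,142,.063),(310,206,.063),(248,209,.063),(254,103,.041),(301,103,.041),(255,249,.041),(299,249,.041)]:
    print(u,v,ray('wrist',u,v,z,W).round(4))
o=im.copy()
for z,D in [(.096,.034),(.096,.014)]:
    cv2.polylines(o,[ring(c,z,D).astype(int)],True,(0,0,255),1)
c2=ray('wrist',277,182,.081,W);print('large',c2)
cv2.polylines(o,[ring(c2,.081,.05).astype(int)],True,(255,0,0),1)
cv2.imwrite('pics/w2o.png',cv2.resize(o[85:290,225:335],None,fx=2.9,fy=2.9,interpolation=0))
E
```

```text
mini [ 0.48055176 -0.23829523  0.096     ]
242 93 [ 0.4336 -0.1715  0.0395]
319 93 [ 0.5041 -0.1582  0.0395]
244 282 [ 0.4668 -0.3637  0.046 ]
312 282 [ 0.5391 -0.3501  0.046 ]
242 146 [ 0.4427 -0.2162  0.063 ]
306 142 [ 0.4993 -0.2019  0.063 ]
310 206 [ 0.5159 -0.261   0.063 ]
248 209 [ 0.4578 -0.275   0.063 ]
254 103 [ 0.4461 -0.1782  0.041 ]
301 103 [ 0.4894 -0.1701  0.041 ]
255 249 [ 0.472  -0.3253  0.041 ]
299 249 [ 0.518  -0.3167  0.041 ]
large [ 0.47943568 -0.23905634  0.081     ]
```

View pics/w2o.png

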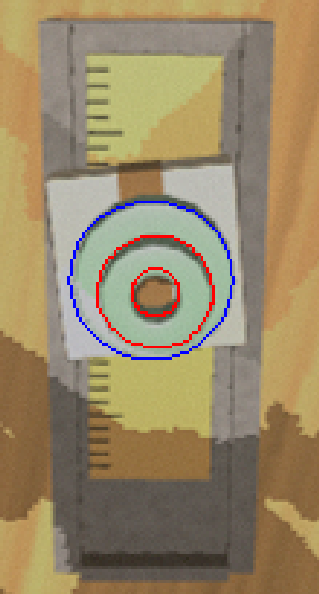

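View pics/w2c.png

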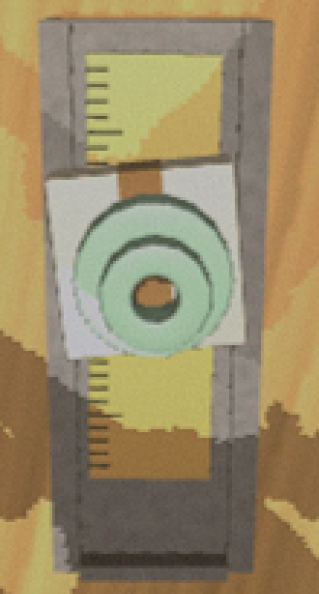

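Run:
```python
from h import *
print(robot.tcp_to_tips); go([.4803,-.2385,.092],104.2)
```

```text
0.008
t=4.10 p= [ 0.4784 -0.2385  0.2714] yaw 100.71 gap 1.001 F [ 0.1 -0.2 -0.5]
turn -3.49 slide [-0.05,0.18,17.94]
```

Emit:
{"api": "move_arm", "payload": {"hand": 0.3, "plan": [{"slide":[0,0.2,5],"turn":0},{"slide":[0,0,5],"turn":0},{"slide":[0,0,4],"turn":0},{"slide":[0,0,0],"turn":0},{"slide":[0,0,0],"turn":0}]}}

```text
time_s: 4.72
position: [0.4815, -0.2387, 0.1329]
orientation: [2.001, 2.418, 0.001]
force: [0.3, -0.3, 0.9]
finger_gap: 0.649
```

Run:
```python
from h import *
go([.4803,-.2385,.092]); snap('side','s3.png'); W=cam('wrist'); snap('wrist','w3.png')
a=cv2.imread('pics/s3.png');b=cv2.imread('pics/w3.png')
cv2.imwrite('pics/c3.png',np.hstack([cv2.resize(a[230:420,190:360],(510,570)),b[20:, :][:400,:][:400,140:420]][:1]+[cv2.resize(b[:,140:420],(280,570))]))
```

```text
t=4.72 p= [ 0.4815 -0.2387  0.1329] yaw 100.80 gap 0.649 F [ 0.3 -0.3  0.9]
turn 0.00 slide [0.04,-0.12,4.09]
```

View pics/c3.png

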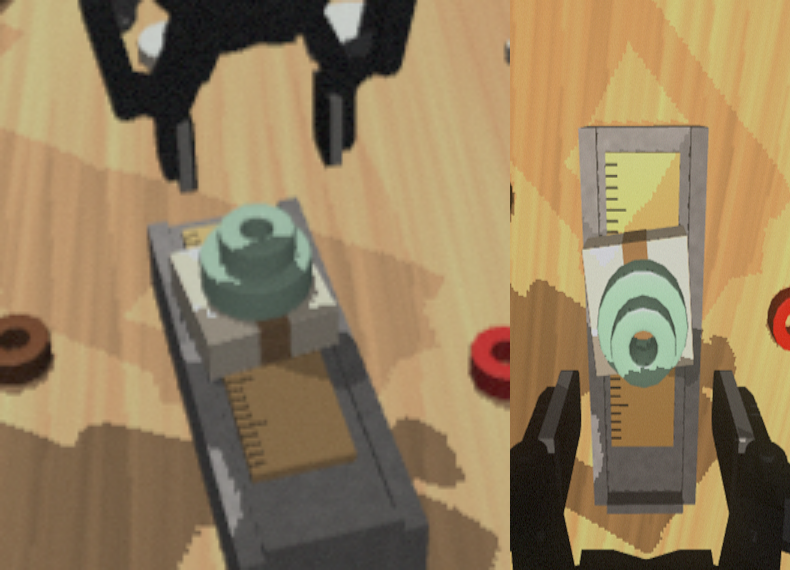

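The fingers straddle the mini roll, which is centred between them. I'll lower and close.

Emit:
{"api": "move_arm", "payload": {"plan": [{"slide":[0,-0.1,2],"turn":0},{"slide":[0,0,2],"turn":0},{"slide":[0,0,0],"turn":0}]}}

```text
time_s: 5.2
position: [0.4794, -0.2383, 0.0916]
orientation: [-2.002, -2.421, 0.0]
force: [0.5, -1.0, -0.3]
finger_gap: 0.653
```

Emit:
{"api": "move_arm", "payload": {"hand": -1, "plan": [{"slide":[0,0,0],"turn":0},{"slide":[0,0,0],"turn":0},{"slide":[0,0,0],"turn":0},{"slide":[0,0,0],"turn":0},{"slide":[0,0,0],"turn":0},{"slide":[0,0,0],"turn":0}]}}

```text
time_s: 5.95
position: [0.4806, -0.2389, 0.0932]
orientation: [2.0, 2.418, 0.001]
force: [-1.9, -0.1, 5.8]
finger_gap: 0.356
```

Emit:
{"api": "move_arm", "payload": {"plan": [{"slide":[0,0,-1],"turn":0},{"slide":[0,0,-5],"turn":0},{"slide":[0,0,-5],"turn":0},{"slide":[0,0,0],"turn":0}]}}

```text
time_s: 6.45
position: [0.4817, -0.2395, 0.2062]
orientation: [1.996, 2.413, 0.003]
force: [0.5, -0.1, -0.3]
finger_gap: 0.355
```

Run:
```python
from h import *
go([.44,.028,.2]); W=cam('wrist'); snap('wrist','w4.png'); snap('top','t4.png')
```

```text
t=6.45 p= [ 0.4817 -0.2395  0.2062] yaw 100.83 gap 0.355 F [ 0.5 -0.1 -0.3]
turn 0.00 slide [27.06,0.93,0.62]
```

View pics/w4.png

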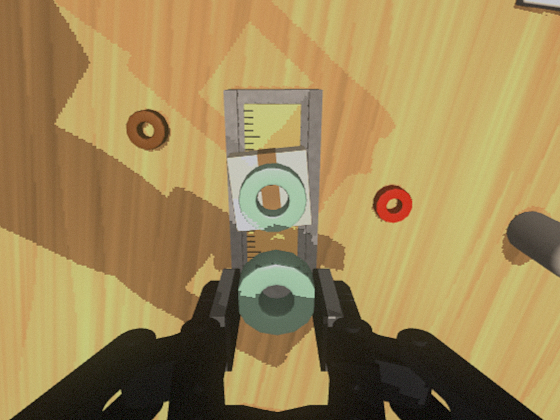

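The mini roll is held at (277,290) and the large roll is still on the box at (272,200). Moving over to the plinths.

Emit:
{"api": "move_arm", "payload": {"plan": [{"slide":[5.5,0.2,0],"turn":0},{"slide":[5.5,0.2,0],"turn":0},{"slide":[5.5,0.2,0],"turn":0},{"slide":[5.5,0.2,0],"turn":0},{"slide":[5.1,0.1,0],"turn":0},{"slide":[0,0,0],"turn":0}]}}

```text
time_s: 7.3
position: [0.4355, 0.032, 0.1999]
orientation: [-1.994, -2.424, 0.004]
force: [0.5, -0.1, -0.9]
finger_gap: 0.361
```

Run:
```python
from h import *
go([.44,.028,.2]); W=cam('wrist'); snap('wrist','w5.png'); 
for q in ['small_plinth','large_plinth','square_plinth']: print(q,place('wrist',q,W)[:3])
np.savez('w5.npz',*W)
```

```text
t=7.30 p= [0.4355 0.032  0.1999] yaw 101.13 gap 0.361 F [ 0.5 -0.1 -0.9]
turn 0.00 slide [-0.48,0.36,-0.01]
small_plinth [(0.69, array([0.4412, 0.0221, 0.0015]))]
large_plinth [(0.98, array([0.5504, 0.023 , 0.0029]))]
square_plinth [(0.65, array([ 0.6787, -0.0259,  0.0023]))]
```

View pics/w5.png

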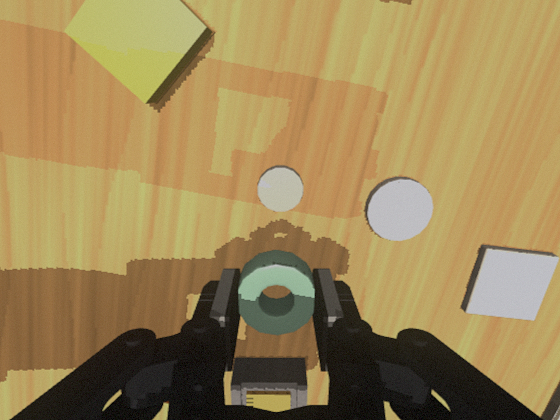

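The view shows the small plinth at (280,188), the large at (400,209), the square at (510,283) and the note block at (140,45), with the mini roll held.

```bash
cat >> h.py <<'E'
def fitz(im,uv,z,D,W,thr=None):
    """refine circle centre: segment blob at uv by colour similarity, back-project contour to z, fit circle"""
    h=cv2.cvtColor(im,cv2.COLOR_RGB2HSV); s=h[:,:,1].astype(int)
    m=((s<(thr or 70))&(h[:,:,2]>90)).astype(np.uint8)
    n,l,st,c=cv2.connectedComponentsWithStats(m); k=l[int(uv[1]),int(uv[0])]; assert k
    cs,_=cv2.findContours((l==k).astype(np.uint8),cv2.RETR_EXTERNAL,cv2.CHAIN_APPROX_NONE); c=max(cs,key=len)[:,0,:]
    P=np.array([ray('',u,v,z,W)[:2] for u,v in c]); return P
def circfit(P):
    A=np.c_[2*P,np.ones(len(P))]; s=np.linalg.lstsq(A,(P**2).sum(1),rcond=None)[0]; return s[:2],2*np.sqrt(s[2]+s[:2]@s[:2])
E
python3 - <<'E'
from h import *
W=tuple(np.load('w5.npz')[k] for k in ['arr_0','arr_1','arr_2'])
im=cv2.imread('pics/w5.png')[:,:,::-1].copy()
for uv in [(280,188),(400,209),(510,283)]:
    P=fitz(im,uv,.012,0,W); print(uv,circfit(P),len(P))
r=cv2.minAreaRect((P*1000).astype(np.float32)); print('sq',r)
go([.44,.028,.2])
E
```

```text
(280, 188) (array([0.43944461, 0.02645221]), np.float64(0.040660854540825034)) 129
(400, 209) (array([0.5491165 , 0.02847435]), np.float64(0.0596937964087935)) 192
(510, 283) (array([ 0.67726502, -0.02388584]), np.float64(0.08260463132881794)) 271
sq ((676.84619140625, -23.803504943847656), (73.83873748779297, 74.05667877197266), 4.106288909912109)
t=7.50 p= [0.4372 0.0287 0.2006] yaw 100.77 gap 0.354 F [-0.   0.1 -0.2]
turn 0.00 slide [-0.12,0.26,0.06]
```

Run:
```python
from h import *
W=cam('wrist'); s,Rt,p,y=pose(); im=cv2.imread('pics/w5.png'); o=im.copy()
zt=p[2]+.0035
for dx in (-.004,0,.004):
  c=p+Rt@[dx,0,0]
  for D,z in ((.034,zt),(.014,zt)):
    pts=np.array([proj('',[c[0]+D/2*np.cos(a),c[1]+D/2*np.sin(a),z],W) for a in np.linspace(0,6.28,60)])
    cv2.polylines(o,[(pts*8).astype(int)],True,{-.004:(255,0,0),0:(0,0,255),.004:(0,0,0)}[dx],1,shift=3)
cv2.imwrite('pics/o5.png',cv2.resize(o[230:360,200:350],None,fx=4,fy=4,interpolation=0))
go([.4395,.0266,.04])
```

```text
t=7.50 p= [0.4372 0.0287 0.2006] yaw 100.77 gap 0.354 F [-0.   0.1 -0.2]
turn 0.00 slide [-0.24,0.19,16.06]
```

View pics/o5.png

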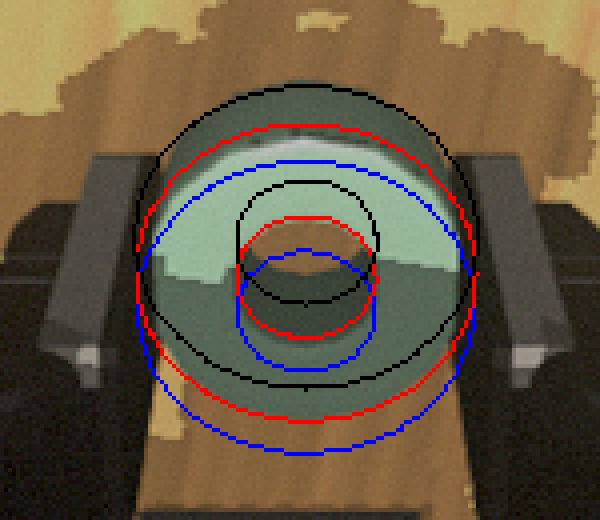

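The held roll sits within 1 mm of the TCP axis. Lowering onto the plinth.

Emit:
{"api": "move_arm", "payload": {"plan": [{"slide":[-0.2,0.2,5],"turn":0},{"slide":[0,0,5],"turn":0},{"slide":[0,0,4],"turn":0},{"slide":[0,0,1.5],"turn":0},{"slide":[0,0,0],"turn":0},{"slide":[0,0,0],"turn":0}]}}

```text
time_s: 8.25
position: [0.4405, 0.0272, 0.0468]
orientation: [2.003, 2.419, 0.001]
force: [0.7, -0.1, -0.5]
finger_gap: 0.361
```

Run:
```python
from h import *
for i in range(3): go([.4395,.0266,.024]); snap('side','s6.png')
a=cv2.imread('pics/s6.png'); cv2.imwrite('pics/s6c.png',cv2.resize(a[180:290,200:310],None,fx=5,fy=5))
```

```text
t=8.25 p= [0.4405 0.0272 0.0468] yaw 100.75 gap 0.361 F [ 0.7 -0.1 -0.5]
turn 0.00 slide [-0.04,-0.11,2.28]
t=8.30 p= [0.4406 0.0274 0.0471] yaw 100.77 gap 0.360 F [-0.9  0.6 -0.5]
turn 0.00 slide [-0.06,-0.12,2.31]
t=8.35 p= [0.4405 0.0276 0.0472] yaw 100.78 gap 0.357 F [ 0.6  0.  -0.4]
turn 0.00 slide [-0.08,-0.12,2.32]
```

View pics/s6c.png

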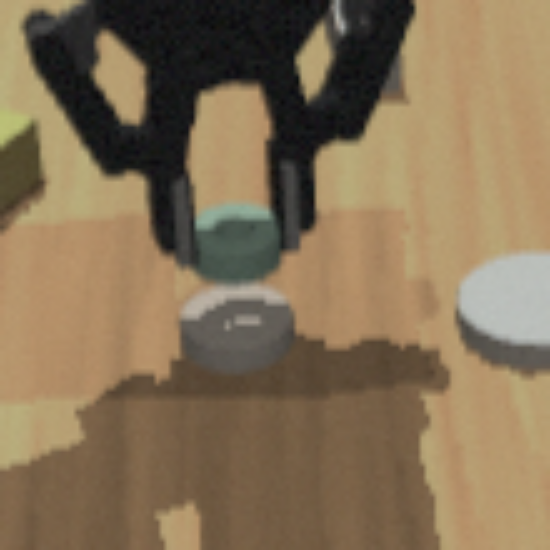

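Emit:
{"api": "move_arm", "payload": {"plan": [{"slide":[0,-0.1,1.5],"turn":0},{"slide":[0,0,0.6],"turn":0},{"slide":[0,0,0.1],"turn":0},{"slide":[0,0,0],"turn":0},{"slide":[0,0,0],"turn":0}]}}

```text
time_s: 9.02
position: [0.439, 0.0278, 0.0246]
orientation: [2.001, 2.421, 0.001]
force: [0.1, 0.1, -0.1]
finger_gap: 0.358
```

Run:
```python
from h import *
for i in range(3): go([.4395,.0266,.024]); snap('side','s7.png')
```

```text
t=9.03 p= [0.439  0.0278 0.0246] yaw 100.83 gap 0.358 F [ 0.1  0.1 -0.1]
turn 0.00 slide [-0.13,0.02,0.06]
t=9.07 p= [0.439  0.0278 0.0246] yaw 100.83 gap 0.361 F [ 0.1  0.5 -0.1]
turn 0.00 slide [-0.12,0.03,0.06]
t=9.12 p= [0.4389 0.0278 0.0245] yaw 100.83 gap 0.358 F [ 0.8 -0.1  0.7]
turn 0.00 slide [-0.12,0.03,0.05]
```

Emit:
{"api": "move_arm", "payload": {"plan": [{"slide":[-0.1,0,0.1],"turn":0},{"slide":[0,0,0.1],"turn":0},{"slide":[0,0,0],"turn":0},{"slide":[0,0,0],"turn":0}]}}

```text
time_s: 9.68
position: [0.439, 0.0275, 0.0241]
orientation: [-2.003, -2.42, -0.002]
force: [-4.9, 4.5, 19.9]
finger_gap: 0.363
```

Run:
```python
from h import *
for i in range(3): go([.4395,.0266,.024]); snap('side','s7.png')
a=cv2.imread('pics/s7.png'); cv2.imwrite('pics/s7c.png',cv2.resize(a[180:290,200:310],None,fx=5,fy=5))
```

```text
t=9.68 p= [0.439  0.0275 0.0241] yaw 100.78 gap 0.363 F [-4.9  4.5 19.9]
turn 0.00 slide [-0.10,0.03,0.01]
t=9.72 p= [0.439  0.0275 0.0241] yaw 100.78 gap 0.362 F [-6.   3.8 20.6]
turn 0.00 slide [-0.10,0.04,0.01]
t=9.78 p= [0.439  0.0275 0.0241] yaw 100.78 gap 0.355 F [-5.9  4.7 20.7]
turn 0.00 slide [-0.10,0.03,0.01]
```

View pics/s7c.png

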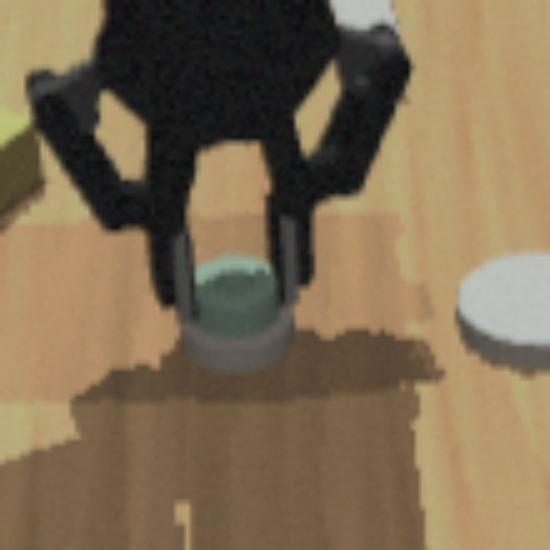

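It's in contact (20 N up). I'll ease 1 mm, open to about 55 mm, then rise.

Emit:
{"api": "move_arm", "payload": {"plan": [{"slide":[0,0,-0.13],"turn":0},{"slide":[0,0,0],"turn":0}]}}

```text
time_s: 10.07
position: [0.4392, 0.0269, 0.0242]
orientation: [2.002, 2.421, 0.001]
force: [-1.7, 1.3, 8.1]
finger_gap: 0.358
```

Emit:
{"api": "move_arm", "payload": {"hand": 0.1, "plan": [{"slide":[0,0,0],"turn":0},{"slide":[0,0,0],"turn":0},{"slide":[0,0,0],"turn":0},{"slide":[0,0,0],"turn":0}]}}

```text
time_s: 10.58
position: [0.4389, 0.0267, 0.0234]
orientation: [-2.002, -2.421, 0.0]
force: [1.1, 1.0, -0.2]
finger_gap: 0.552
```

Emit:
{"api": "move_arm", "payload": {"plan": [{"slide":[0,0,-2],"turn":0},{"slide":[0,0,-5],"turn":0},{"slide":[0,0,-6],"turn":0},{"slide":[0,0,-5],"turn":0},{"slide":[0,0,0],"turn":0}]}}

```text
time_s: 11.2
position: [0.4413, 0.0269, 0.2074]
orientation: [1.997, 2.416, 0.01]
force: [-0.1, -0.2, -0.8]
finger_gap: 0.547
```

Run:
```python
from h import *
go([.4795,-.239,.2]); W=cam('wrist'); im=snap('wrist','w8.png'); snap('top','t8.png')
cv2.imwrite('pics/w8c.png',cv2.resize(cv2.imread('pics/w8.png')[140:240,220:340],None,fx=5,fy=5,interpolation=0))
o=cv2.imread('pics/w8.png')
```

```text
t=11.20 p= [0.4413 0.0269 0.2074] yaw 100.83 gap 0.547 F [-0.1 -0.2 -0.8]
turn 0.00 slide [-26.83,-1.24,0.74]
```

View pics/w8.png

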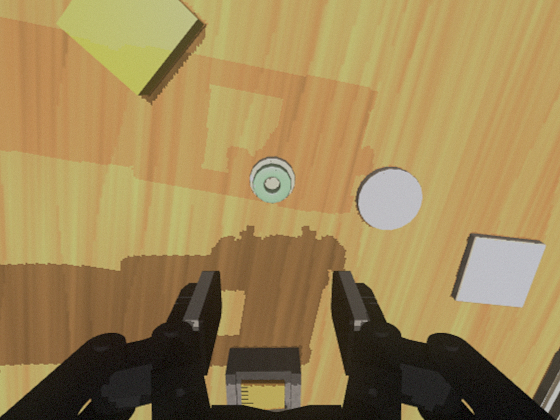

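View pics/w8c.png

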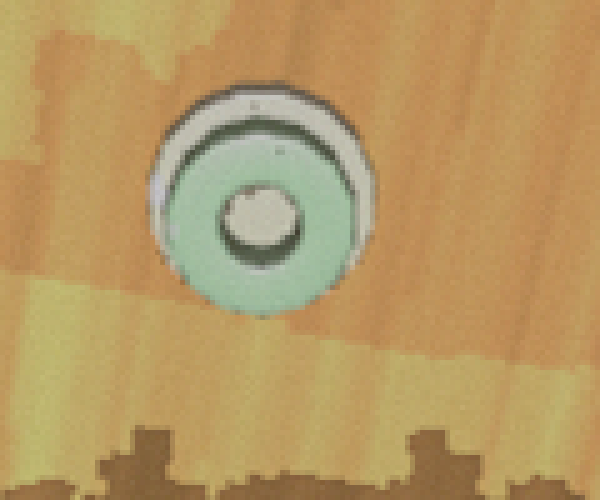

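Run:
```python
from h import *
W=cam('wrist'); print(ray('',272.1,184.6,.027,W))
o=cv2.imread('pics/w8.png')
im=o[:,:,::-1].copy(); print(circfit(fitz(im,(389,198),.012,0,W)))
o=cv2.resize(o[140:240,220:340],None,fx=5,fy=5,interpolation=0)
for c,z,D,col in [((.4395,.0266),.012,.042,(0,0,255)),((.4395,.0266),.027,.034,(255,0,0)),((.4395,.0266),.027,.014,(255,0,0))]:
    pts=np.array([proj('',[c[0]+D/2*np.cos(a),c[1]+D/2*np.sin(a),z],W) for a in np.linspace(0,6.28,60)])
    cv2.polylines(o,[((pts-[220,140])*5+2).astype(int)],True,col,1)
cv2.imwrite('pics/o8.png',o)
go([.4795,-.239,.2]);
```

```text
[0.43511175 0.02661799 0.027     ]
(array([0.54277304, 0.02940808]), np.float64(0.05853977402816197))
t=11.30 p= [0.4385 0.0268 0.2034] yaw 100.83 gap 0.554 F [-0.1 -0.  -0.5]
turn 0.00 slide [-26.87,-0.97,0.34]
```

View pics/o8.png

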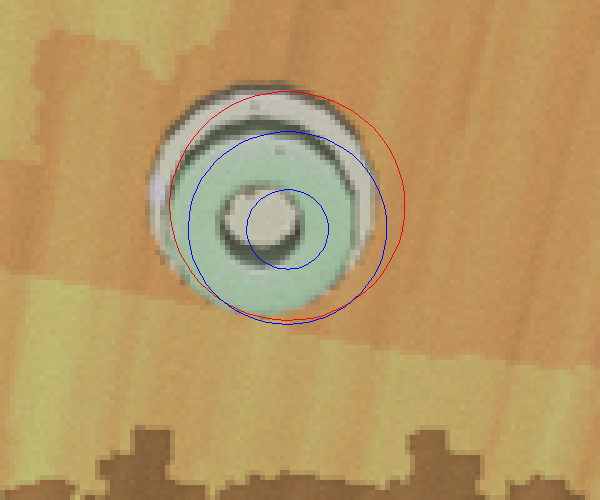

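Run:
```python
from h import *
W=cam('wrist'); im=snap('wrist','w9.png'); W2=cam('wrist'); print(-W[1].T@W[2],-W2[1].T@W2[2])
for w in (W,W2):
  print(circfit(fitz(im,(395,198),.012,0,w)))
  P=fitz(im,(510,275),.012,0,w); r=cv2.minAreaRect((P*1000).astype(np.float32)); print('sq',r)
  g=((cv2.cvtColor(im,cv2.COLOR_RGB2HSV)[:,:,0]>60)&(cv2.cvtColor(im,cv2.COLOR_RGB2HSV)[:,:,0]<95)).astype(np.uint8); g[:, :220]=0;g[:,340:]=0;g[240:]=0;g[:140]=0
  v,u=np.nonzero(g); print('roll pix',u.mean(),v.mean(),u.min(),u.max(),v.min(),v.max())
cv2.imwrite('pics/w9c.png',cv2.resize(cv2.imread('pics/w9.png')[140:240,220:340],None,fx=5,fy=5,interpolation=0))
o=cv2.imread('pics/w9c.png')
for c,z,D,col in [((.4395,.0266),.012,.042,(0,0,255)),((.4395,.0266),.027,.034,(255,0,0)),((.4395,.0266),.027,.014,(255,0,0))]:
    pts=np.array([proj('',[c[0]+D/2*np.cos(a),c[1]+D/2*np.sin(a),z],W) for a in np.linspace(0,6.28,60)])
    cv2.polylines(o,[((pts-[220,140])*5+2).astype(int)],True,col,1)
cv2.imwrite('pics/o9.png',o)
```

```text
[0.423213   0.10657697 0.33783662] [0.42297464 0.10656877 0.33696777]
(array([0.54919161, 0.02840623]), np.float64(0.0595935689175289))
sq ((677.0822143554688, -23.82672119140625), (73.50969696044922, 73.77554321289062), 3.9915518760681152)
roll pix 278.42 194.06 260 293 174 203
(array([0.54776267, 0.02864888]), np.float64(0.05935712541778587))
sq ((675.013427734375, -23.286479949951172), (73.03848266601562, 73.44095611572266), 4.06545352935791)
roll pix 278.42 194.06 260 293 174 203
```

View pics/o9.png

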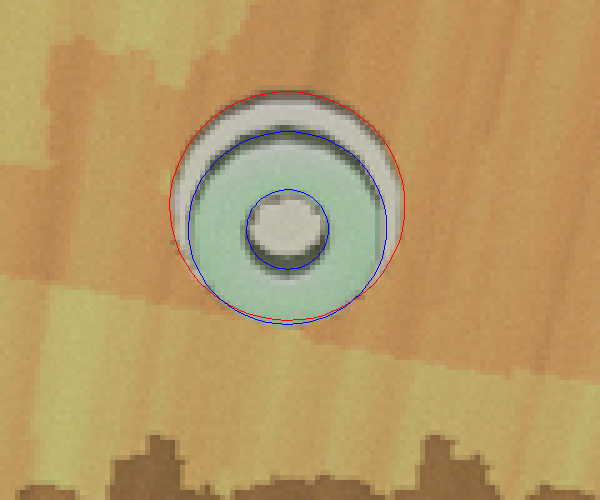

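The mini roll is centred on the small plinth: in the overlay the model circles for the measured plinth centre, (288,205) and (288,229), match the image. Next is the large roll.

Emit:
{"api": "move_arm", "payload": {"hand": 0.8, "plan": [{"slide":[-5.5,-0.2,0],"turn":0},{"slide":[-5.5,-0.2,0],"turn":0},{"slide":[-5.5,-0.2,0],"turn":0},{"slide":[-5.5,-0.2,0],"turn":0},{"slide":[-4.9,-0.2,0],"turn":0},{"slide":[0,0,0],"turn":0},{"slide":[0,0,0],"turn":0}]}}

```text
time_s: 12.22
position: [0.4786, -0.2385, 0.2018]
orientation: [-2.0, -2.417, 0.001]
force: [-0.3, 1.0, 0.7]
finger_gap: 0.902
```

Run:
```python
from h import *
snap('side'); W=cam('wrist'); im=snap('wrist','w10.png')
go([.4795,-.239,.075])
o=cv2.imread('pics/w10.png')
K=3.5;x0,y0=190,80
o=cv2.resize(o[y0:y0+160,x0:x0+170],None,fx=K,fy=K,interpolation=0)
for c,z,D,col in [((.4795,-.239),.081,.05,(255,0,0)),((.4795,-.239),.081,.024,(255,0,0))]:
    pts=np.array([proj('',[c[0]+D/2*np.cos(a),c[1]+D/2*np.sin(a),z],W) for a in np.linspace(0,6.28,60)])
    cv2.polylines(o,[((pts-[x0,y0])*K+2).astype(int)],True,col,1)
cv2.imwrite('pics/o10.png',o)
```

```text
t=12.32 p= [ 0.4791 -0.2379  0.2028] yaw 100.90 gap 0.897 F [ 0.3 -0.2  0.1]
turn 0.00 slide [-0.11,0.02,12.78]
```

View pics/o10.png

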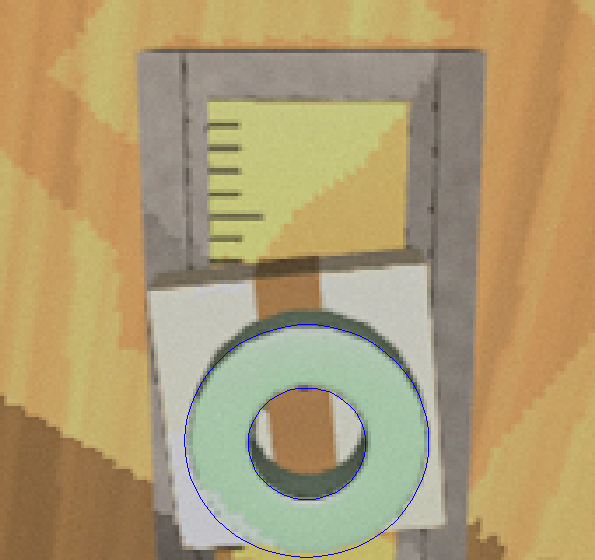

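The model circle matches the large roll at (0.4795, −0.239). Lowering.

Emit:
{"api": "move_arm", "payload": {"plan": [{"slide":[-0.1,0,5],"turn":0},{"slide":[0,0,4],"turn":0},{"slide":[0,0,2.5],"turn":0},{"slide":[0,0,1.2],"turn":0},{"slide":[0,0,0],"turn":0},{"slide":[0,0,0],"turn":0}]}}

```text
time_s: 13.08
position: [0.4806, -0.2404, 0.0778]
orientation: [2.0, 2.42, 0.001]
force: [-0.1, -0.5, -0.0]
finger_gap: 0.898
```

Emit:
{"api": "move_arm", "payload": {"hand": -1, "plan": [{"slide":[0,0,0],"turn":0},{"slide":[0,0,0],"turn":0},{"slide":[0,0,0],"turn":0},{"slide":[0,0,0],"turn":0},{"slide":[0,0,0],"turn":0},{"slide":[0,0,0],"turn":0}]}}

```text
time_s: 13.82
position: [0.4803, -0.2406, 0.0782]
orientation: [2.001, 2.419, 0.001]
force: [-1.5, 1.4, 7.3]
finger_gap: 0.548
```

Run:
```python
from h import *
go([.4795,-.239,.075]); snap('side','s11.png'); go([.4795,-.239,.075])
a=cv2.imread('pics/s11.png'); cv2.imwrite('pics/s11c.png',cv2.resize(a[260:400,210:330],None,fx=4,fy=4))
```

```text
t=13.82 p= [ 0.4803 -0.2406  0.0782] yaw 100.81 gap 0.548 F [-1.5  1.4  7.3]
turn 0.00 slide [0.17,-0.05,0.32]
t=13.88 p= [ 0.4803 -0.2406  0.0782] yaw 100.81 gap 0.550 F [-1.5  0.1  7.1]
turn 0.00 slide [0.17,-0.05,0.32]
```

View pics/s11c.png

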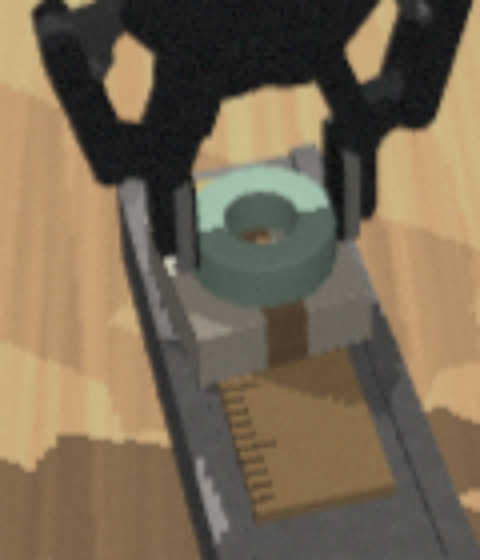

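Emit:
{"api": "move_arm", "payload": {"plan": [{"slide":[0,0,-1],"turn":0},{"slide":[0,0,-5],"turn":0},{"slide":[0,0,-6],"turn":0},{"slide":[0,0,0],"turn":0}]}}

```text
time_s: 14.38
position: [0.4825, -0.2418, 0.2023]
orientation: [1.994, 2.412, 0.004]
force: [0.5, 0.1, -0.6]
finger_gap: 0.544
```

Run:
```python
from h import *
go([.549,.0284,.2])
```

```text
t=14.38 p= [ 0.4825 -0.2418  0.2023] yaw 100.83 gap 0.544 F [ 0.5  0.1 -0.6]
turn 0.00 slide [25.29,11.60,0.23]
```

Emit:
{"api": "move_arm", "payload": {"plan": [{"slide":[5,2.3,0],"turn":0},{"slide":[5,2.3,0],"turn":0},{"slide":[5,2.3,0],"turn":0},{"slide":[5,2.3,0],"turn":0},{"slide":[5.1,2.4,0],"turn":0},{"slide":[0,0,0],"turn":0},{"slide":[0,0,0],"turn":0},{"slide":[0,0,0],"turn":0}]}}

```text
time_s: 15.38
position: [0.5461, 0.0268, 0.1963]
orientation: [-2.004, -2.419, 0.001]
force: [0.6, -0.7, -0.2]
finger_gap: 0.55
```

```bash
cat > held.py <<'E'
from h import *
import sys
def held(name,zoff,Ds,box,centre_w,zp,K=3.5,dx=0):
    snap('side'); W=cam('wrist'); im=snap('wrist',name+'.png'); s,Rt,p,y=pose()
    o=cv2.imread('pics/'+name+'.png'); x0,y0,x1,y1=box
    o=cv2.resize(o[y0:y1,x0:x1],None,fx=K,fy=K,interpolation=0)
    c=p+Rt@[dx,0,0]
    for cc,z,D,col in [(c,p[2]+zoff,D,(0,0,255)) for D in Ds]+[(centre_w,zp[0],zp[1],(255,0,0))]:
        pts=np.array([proj('',[cc[0]+D/2*np.cos(a),cc[1]+D/2*np.sin(a),z],W) for a in np.linspace(0,6.28,60)])
        cv2.polylines(o,[((pts-[x0,y0])*K+2).astype(int)],True,col,1)
    cv2.imwrite('pics/'+name+'o.png',o)
E
python3 - <<'E'
from held import *
held('w12',.0028,(.05,.024),(180,130,380,340),(.549,.0284),(.012,.06),K=2.8)
go([.549,.0284,.04])
E
```

```text
t=15.47 p= [0.5463 0.0268 0.1965] yaw 100.72 gap 0.548 F [-0.3 -0.6 -0.9]
turn 0.00 slide [0.11,0.29,15.65]
```

View pics/w12o.png

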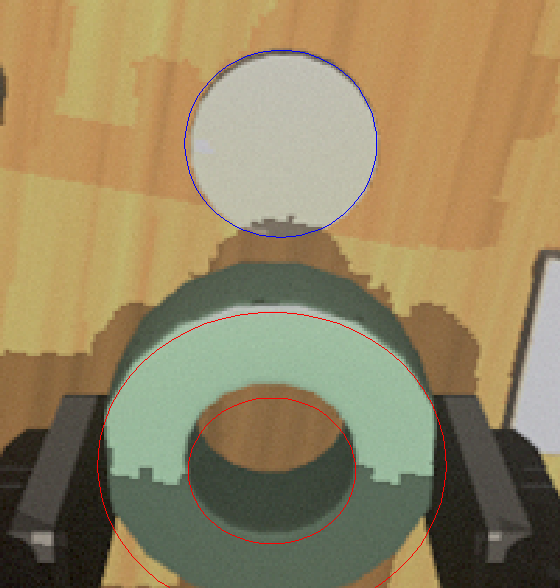

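The roll sits about 2 mm toward tool +x of the TCP, since the hole spans (188..355, 384..531) against the model's 398..543. The blue plinth circle matches. I'll compensate and lower.

Emit:
{"api": "move_arm", "payload": {"plan": [{"slide":[-0.1,0.3,5],"turn":0},{"slide":[0,0,5],"turn":0},{"slide":[0,0,4],"turn":0},{"slide":[0,0,2.2],"turn":0},{"slide":[0,0,0],"turn":0},{"slide":[0,0,0],"turn":0},{"slide":[0,0,0],"turn":0}]}}

```text
time_s: 16.35
position: [0.5507, 0.0274, 0.036]
orientation: [2.001, 2.419, 0.003]
force: [0.1, 0.3, 0.5]
finger_gap: 0.545
```

Run:
```python
from h import *
snap('side','s13.png'); go([.5494,.0264,.0272])
a=cv2.imread('pics/s13.png'); cv2.imwrite('pics/s13c.png',cv2.resize(a[170:280,250:360],None,fx=5,fy=5))
```

```text
t=16.40 p= [0.5505 0.0275 0.0359] yaw 100.82 gap 0.548 F [-0.4  1.4 -0.7]
turn 0.00 slide [-0.09,-0.13,0.87]
```

View pics/s13c.png

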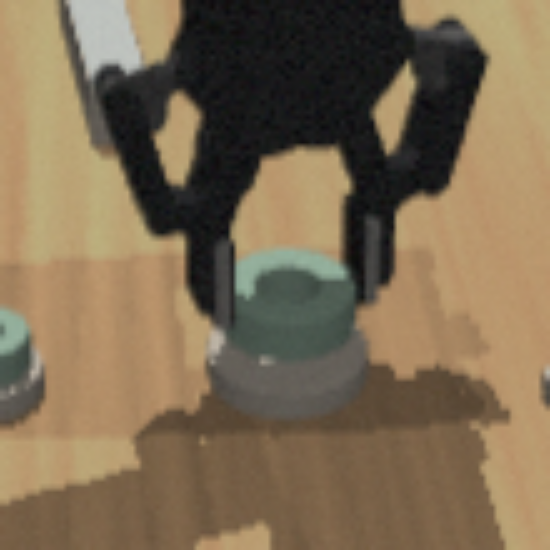

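Emit:
{"api": "move_arm", "payload": {"plan": [{"slide":[-0.1,-0.1,0.5],"turn":0},{"slide":[0,0,0.2],"turn":0},{"slide":[0,0,0],"turn":0},{"slide":[0,0,0],"turn":0}]}}

```text
time_s: 16.9
position: [0.5489, 0.0265, 0.0275]
orientation: [-2.002, -2.421, 0.0]
force: [-0.3, 0.3, 0.1]
finger_gap: 0.553
```

Emit:
{"api": "move_arm", "payload": {"plan": [{"slide":[0,0,0.1],"turn":0},{"slide":[0,0,0],"turn":0},{"slide":[0,0,0],"turn":0}]}}

```text
time_s: 17.27
position: [0.549, 0.0265, 0.0273]
orientation: [2.002, 2.421, 0.0]
force: [-2.8, 0.6, 5.9]
finger_gap: 0.547
```

Run:
```python
from h import *
snap('side','s14.png'); go([.5494,.0264,.0272])
```

```text
t=17.32 p= [0.549  0.0265 0.0273] yaw 100.83 gap 0.545 F [-1.6 -0.2  6. ]
turn 0.00 slide [-0.01,0.03,0.01]
```

In contact at 6 N. Opening and rising.

Emit:
{"api": "move_arm", "payload": {"hand": 0.6, "plan": [{"slide":[0,0,0],"turn":0},{"slide":[0,0,0],"turn":0},{"slide":[0,0,0],"turn":0},{"slide":[0,0,0],"turn":0}]}}

```text
time_s: 17.82
position: [0.5489, 0.0264, 0.0265]
orientation: [-2.002, -2.421, 0.0]
force: [0.2, -0.5, 0.3]
finger_gap: 0.796
```

Emit:
{"api": "move_arm", "payload": {"plan": [{"slide":[0,0,-2],"turn":0},{"slide":[0,0,-5],"turn":0},{"slide":[0,0,-6],"turn":0},{"slide":[0,0,-4.5],"turn":0},{"slide":[0,0,0],"turn":0},{"slide":[0,0,0],"turn":0}]}}

```text
time_s: 18.58
position: [0.5483, 0.0264, 0.2009]
orientation: [-2.001, -2.42, 0.001]
force: [-0.1, 0.9, -0.7]
finger_gap: 0.801
```

Run:
```python
from h import *
snap('side');snap('side'); W=cam('wrist'); im=snap('wrist','w15.png')
P=fitz(im,(510,330),.012,0,W) if 0 else None
K=5;x0,y0=220,130; o=cv2.resize(cv2.imread('pics/w15.png')[y0:y0+110,x0:x0+120],None,fx=K,fy=K,interpolation=0)
c=(.549,.0284)
for z,D,col in [(.012,.06,(0,0,255)),(.03,.05,(255,0,0)),(.03,.024,(255,0,0))]:
    pts=np.array([proj('',[c[0]+D/2*np.cos(a),c[1]+D/2*np.sin(a),z],W) for a in np.linspace(0,6.28,60)])
    cv2.polylines(o,[((pts-[x0,y0])*K+2).astype(int)],True,col,1)
cv2.imwrite('pics/o15.png',o); go([.479,-.2385,.2],104.2)
```

```text
t=18.73 p= [0.548  0.0264 0.1999] yaw 100.83 gap 0.800 F [0.1 0.8 0.1]
turn -3.37 slide [-23.99,-13.19,-0.01]
```

View pics/o15.png

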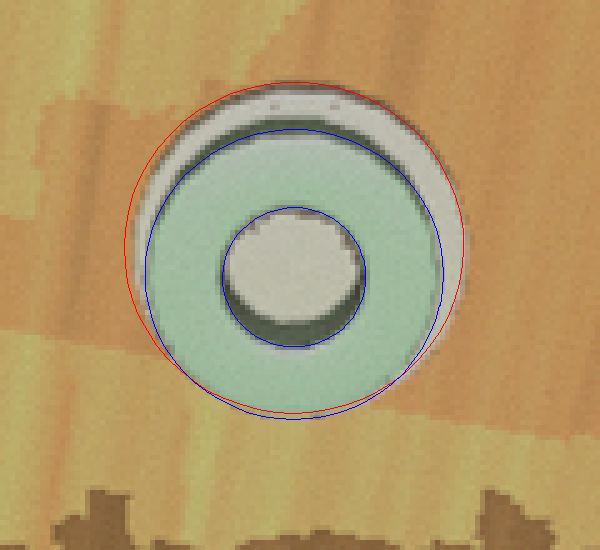

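View pics/w15.png

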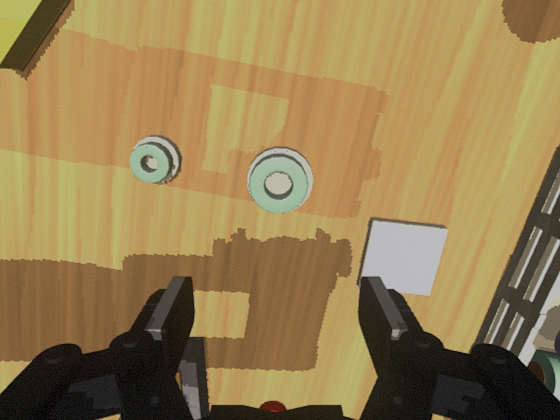

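The large roll is in place, within about 1 mm: the plinth is at pixel (280,180) and the roll hole at (278,184). Next is the boxed tape.

Emit:
{"api": "move_arm", "payload": {"hand": 1, "plan": [{"slide":[0,0,0],"turn":-3.4},{"slide":[-4.8,-2.64,0],"turn":0},{"slide":[-4.8,-2.64,0],"turn":0},{"slide":[-4.8,-2.64,0],"turn":0},{"slide":[-4.8,-2.64,0],"turn":0},{"slide":[-4.8,-2.64,0],"turn":0},{"slide":[0,0,0],"turn":0},{"slide":[0,0,0],"turn":0}]}}

```text
time_s: 19.73
position: [0.4796, -0.2382, 0.2006]
orientation: [-1.929, -2.477, -0.0]
force: [-0.2, -0.0, -0.3]
finger_gap: 1.0
```

```bash
cat >> h.py <<'E'
def boxdraw(o,c,yaw,L,Wd,z,W,x0,y0,K,col):
    a=np.radians(yaw); X=np.array([np.cos(a),np.sin(a)]);Y=np.array([-np.sin(a),np.cos(a)])
    pts=np.array([proj('',[*(np.array(c)+sx*L/2*X+sy*Wd/2*Y),z],W) for sx,sy in((1,1),(1,-1),(-1,-1),(-1,1))])
    cv2.polylines(o,[((pts-[x0,y0])*K+2).astype(int)],True,col,1)
E
python3 - <<'E'
from h import *
snap('side');snap('side'); W=cam('wrist'); im=snap('wrist','w16.png')
K=3.5;x0,y0=190,60; o=cv2.resize(cv2.imread('pics/w16.png')[y0:y0+165,x0:x0+170],None,fx=K,fy=K,interpolation=0)
boxdraw(o,(.479,-.2385),104.2,.06,.06,.063,W,x0,y0,K,(0,0,255))
boxdraw(o,(.4815,-.2475),100.6,.15,.044,.041,W,x0,y0,K,(255,0,0))
boxdraw(o,(.485,-.2605),100.6,.2,.076,.0395,W,x0,y0,K,(0,255,0))
cv2.imwrite('pics/o16.png',o); go([.479,-.2385,.055],104.2)
E
```

```text
t=19.88 p= [ 0.4802 -0.2374  0.2012] yaw 104.33 gap 1.001 F [ 0.6 -0.4  0.3]
turn 0.13 slide [-0.08,-0.14,14.62]
```

View pics/o16.png

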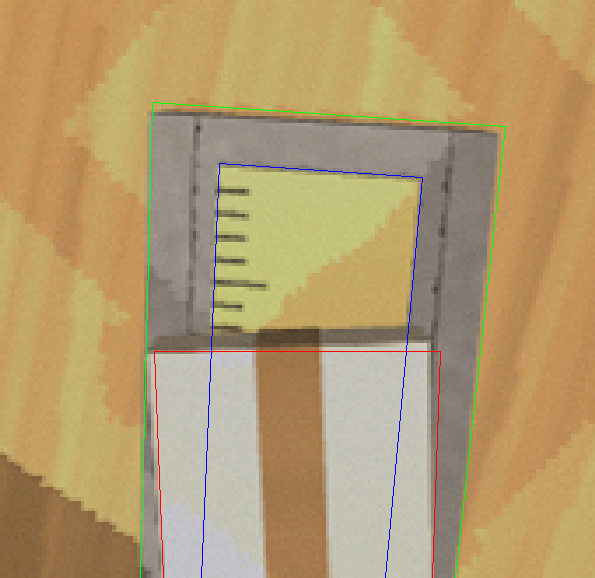

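Run:
```python
from h import *
snap('side'); W=cam('wrist'); im=snap('wrist','w17.png')
h=cv2.cvtColor(im,cv2.COLOR_RGB2HSV); 
K=3.5;x0,y0=190,120; 
b=cv2.imread('pics/w17.png')
for c,y in (((.478,-.2375),104.2),((.478,-.2375),106.1)):
    o=cv2.resize(b[y0:y0+160,x0:x0+170],None,fx=K,fy=K,interpolation=0)
    boxdraw(o,c,y,.06,.06,.063,W,x0,y0,K,(0,0,255)); cv2.imwrite('pics/o17_%d.png'%y,o)
go([.478,-.2375,.055],106.1)
```

```text
t=19.98 p= [ 0.4803 -0.2375  0.2015] yaw 104.33 gap 1.003 F [-0.6 -0.1  0.4]
turn -1.77 slide [0.07,-0.22,14.65]
```

View pics/o17_106.png

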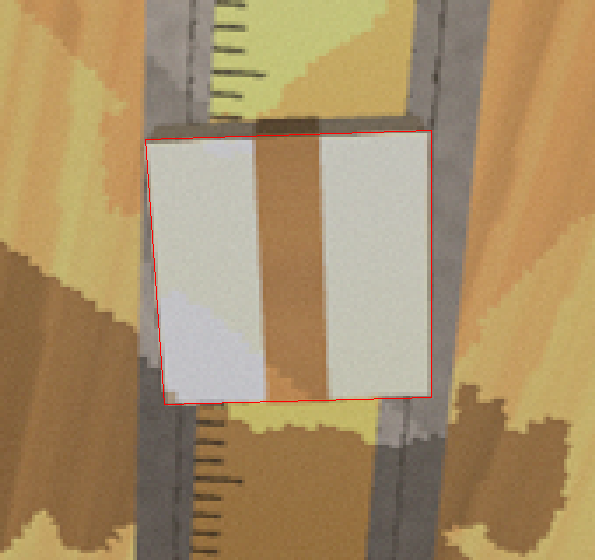

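The box model at centre (0.478, −0.2375) and yaw 106° matches the image. I'll align and lower.

Emit:
{"api": "move_arm", "payload": {"plan": [{"slide":[0,0,0],"turn":-1.6},{"slide":[0.1,-0.2,5],"turn":0},{"slide":[0,0,5],"turn":0},{"slide":[0,0,3],"turn":0},{"slide":[0,0,1.2],"turn":0},{"slide":[0,0,0],"turn":0},{"slide":[0,0,0],"turn":0}]}}

```text
time_s: 20.85
position: [0.4788, -0.2387, 0.061]
orientation: [1.892, 2.504, 0.001]
force: [-0.1, -1.2, 0.3]
finger_gap: 1.001
```

Run:
```python
from h import *
snap('side','s18.png'); go([.478,-.2375,.055],106.)
a=cv2.imread('pics/s18.png'); cv2.imwrite('pics/s18c.png',cv2.resize(a[260:400,210:340],None,fx=4,fy=4))
```

```text
t=20.90 p= [ 0.4788 -0.2387  0.061 ] yaw 105.84 gap 1.001 F [0.  0.8 0.2]
turn -0.16 slide [0.14,-0.04,0.60]
```

View pics/s18c.png

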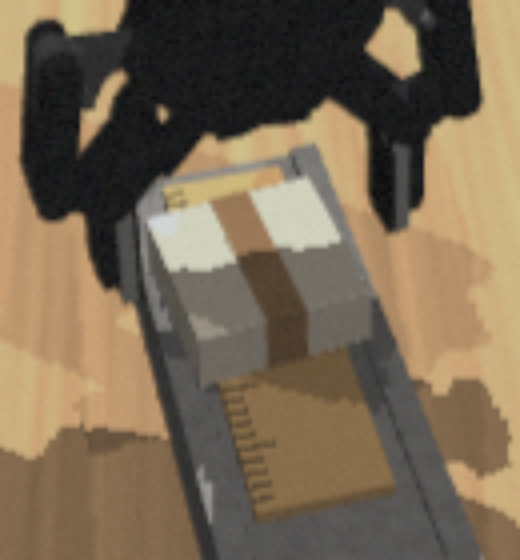

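Emit:
{"api": "move_arm", "payload": {"plan": [{"slide":[0.1,0,0.5],"turn":0},{"slide":[0,0,0],"turn":0},{"slide":[0,0,0],"turn":0}]}}

```text
time_s: 21.28
position: [0.4775, -0.2373, 0.0547]
orientation: [1.894, 2.506, -0.0]
force: [0.7, 0.2, -0.3]
finger_gap: 1.0
```

Emit:
{"api": "move_arm", "payload": {"hand": -1, "plan": [{"slide":[0,0,0],"turn":0},{"slide":[0,0,0],"turn":0},{"slide":[0,0,0],"turn":0},{"slide":[0,0,0],"turn":0},{"slide":[0,0,0],"turn":0}]}}

```text
time_s: 21.9
position: [0.4779, -0.2375, 0.0551]
orientation: [1.894, 2.505, 0.0]
force: [-0.3, 0.5, 5.8]
finger_gap: 0.682
```

Run:
```python
from h import *
snap('side','s19.png'); go([.478,-.2375,.055],106.)
a=cv2.imread('pics/s19.png'); cv2.imwrite('pics/s19c.png',cv2.resize(a[260:400,210:340],None,fx=4,fy=4))
```

```text
t=21.95 p= [ 0.4779 -0.2375  0.0551] yaw 105.83 gap 0.685 F [-0.4 -0.5  6.2]
turn -0.17 slide [-0.00,0.01,0.01]
```

View pics/s19c.png

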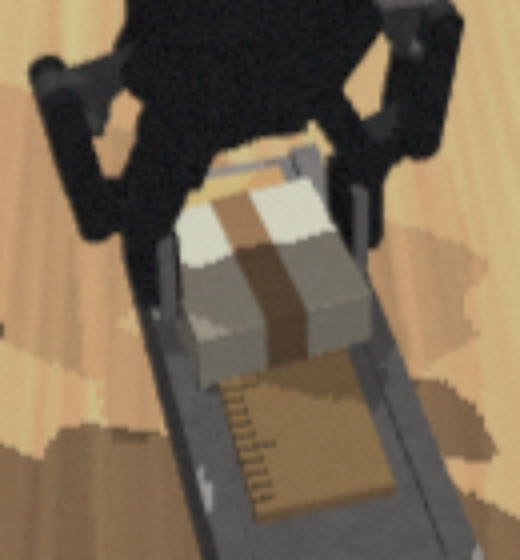

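Box gripped. Lifting it and carrying it to the square plinth.

Emit:
{"api": "move_arm", "payload": {"plan": [{"slide":[0,0,-1],"turn":0},{"slide":[0,0,-5],"turn":0},{"slide":[0,0,-6],"turn":0},{"slide":[0,0,-2],"turn":0},{"slide":[0,0,0],"turn":6},{"slide":[0,0,0],"turn":5.8},{"slide":[0,0,0],"turn":0}]}}

```text
time_s: 22.82
position: [0.4772, -0.2371, 0.1947]
orientation: [-2.14, -2.299, 0.0]
force: [0.1, 0.5, 0.0]
finger_gap: 0.685
```

Run:
```python
from h import *
snap('side'); W=cam('wrist'); im=snap('wrist','w20.png')
cv2.imwrite('pics/w20c.png',cv2.imread('pics/w20.png')); go([.677,-.0238,.195],94)
```

```text
t=22.93 p= [ 0.4773 -0.2371  0.1945] yaw 94.12 gap 0.685 F [-0.8  0.5 -0.7]
turn 0.12 slide [19.89,21.41,-0.05]
```

View pics/w20.png

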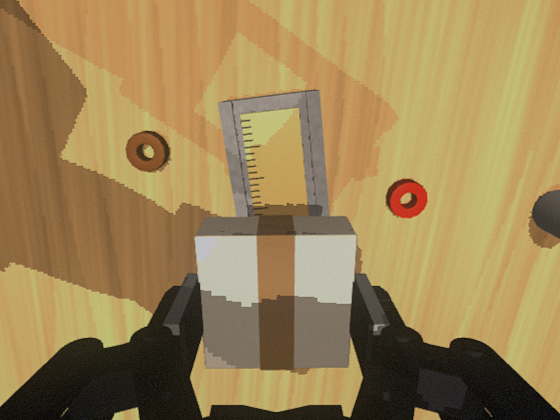

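Emit:
{"api": "move_arm", "payload": {"plan": [{"slide":[3.98,4.28,0],"turn":0},{"slide":[3.98,4.28,0],"turn":0},{"slide":[3.98,4.28,0],"turn":0},{"slide":[3.98,4.28,0],"turn":0},{"slide":[3.98,4.28,0],"turn":0},{"slide":[0,0,0],"turn":0},{"slide":[0,0,0],"turn":0},{"slide":[0,0,0],"turn":0}]}}

```text
time_s: 23.92
position: [0.6762, -0.0248, 0.1947]
orientation: [-2.143, -2.297, 0.001]
force: [-1.0, 0.4, -0.4]
finger_gap: 0.683
```

Run:
```python
from h import *
snap('side'); W=cam('wrist'); im=snap('wrist','w21.png'); s,Rt,p,y=pose()
K=3;x0,y0=180,110; o=cv2.resize(cv2.imread('pics/w21.png')[y0:y0+190,x0:x0+200],None,fx=K,fy=K,interpolation=0)
boxdraw(o,(.677,-.0238),94,.072,.072,.012,W,x0,y0,K,(255,0,0))
boxdraw(o,p[:2],y,.06,.06,p[2]+.008,W,x0,y0,K,(0,0,255))
cv2.imwrite('pics/o21.png',o); go([.677,-.0238,.03],94)
```

```text
t=24.02 p= [ 0.6763 -0.0249  0.195 ] yaw 93.95 gap 0.681 F [-0.7 -0.4 -0.8]
turn -0.05 slide [0.10,0.07,16.50]
```

View pics/o21.png

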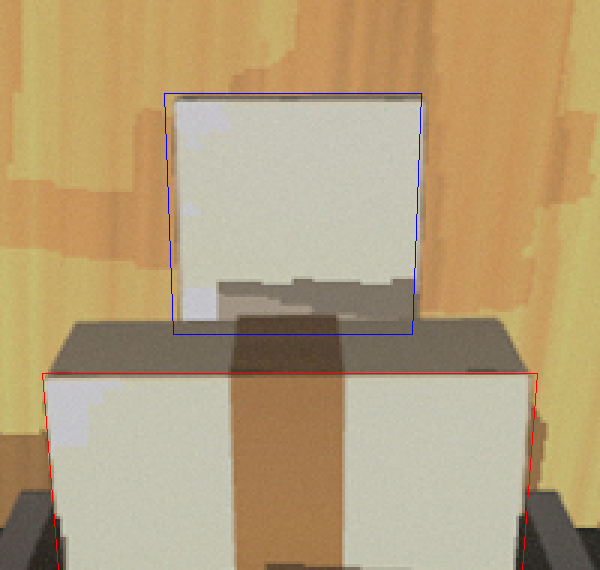

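The blue plinth model is about 1.5 mm left of the plinth seen, whose edges are at 178–420. I'll aim for (0.6783, −0.0245). Edges are parallel.

Emit:
{"api": "move_arm", "payload": {"plan": [{"slide":[0,0.2,5],"turn":0},{"slide":[0,0,5],"turn":0},{"slide":[0,0,4],"turn":0},{"slide":[0,0,2.2],"turn":0},{"slide":[0,0,0],"turn":0},{"slide":[0,0,0],"turn":0},{"slide":[0,0,0],"turn":0}]}}

```text
time_s: 24.9
position: [0.68, -0.0238, 0.0344]
orientation: [2.141, 2.296, 0.003]
force: [0.0, 0.6, -1.3]
finger_gap: 0.682
```

Run:
```python
from h import *
snap('side','s22.png'); go([.6783,-.0245,.0261],94.)
a=cv2.imread('pics/s22.png'); cv2.imwrite('pics/s22c.png',cv2.resize(a[170:290,320:440],None,fx=4.5,fy=4.5))
```

```text
t=24.95 p= [ 0.6798 -0.0238  0.0342] yaw 94.02 gap 0.686 F [-0.5  0.2  0. ]
turn 0.02 slide [-0.06,-0.16,0.81]
```

View pics/s22c.png

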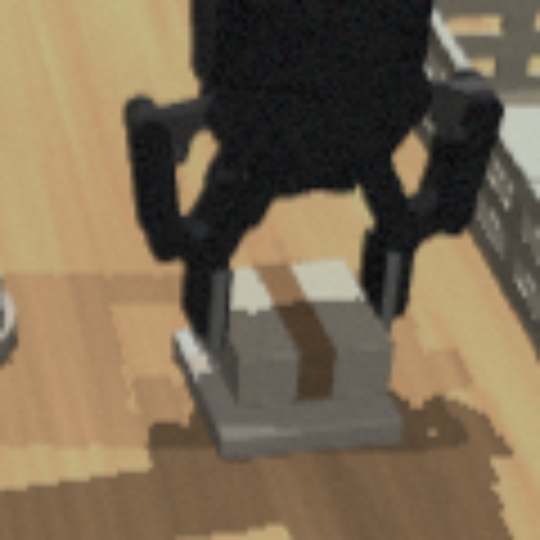

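Emit:
{"api": "move_arm", "payload": {"plan": [{"slide":[0,-0.1,0.5],"turn":0},{"slide":[0,0,0.2],"turn":0},{"slide":[0,0,0],"turn":0},{"slide":[0,0,0],"turn":0},{"slide":[0,0,0],"turn":0}]}}

```text
time_s: 25.58
position: [0.6777, -0.0236, 0.0262]
orientation: [-2.142, -2.298, 0.0]
force: [-3.6, -0.4, 6.8]
finger_gap: 0.683
```

Emit:
{"api": "move_arm", "payload": {"plan": [{"slide":[0,0,0.1],"turn":0},{"slide":[0,0,0],"turn":0},{"slide":[0,0,0],"turn":0}]}}

```text
time_s: 25.95
position: [0.6777, -0.0236, 0.0262]
orientation: [2.142, 2.298, -0.0]
force: [-4.9, -0.4, 10.7]
finger_gap: 0.684
```

Run:
```python
from h import *
snap('side','s23.png'); go([.6783,-.0245,.0261],94.)
a=cv2.imread('pics/s23.png'); cv2.imwrite('pics/s23c.png',cv2.resize(a[170:290,320:440],None,fx=4.5,fy=4.5))
```

```text
t=26.00 p= [ 0.6777 -0.0236  0.0262] yaw 94.03 gap 0.686 F [-5.3 -0.3  9.6]
turn 0.03 slide [-0.09,0.05,0.01]
```

View pics/s23c.png

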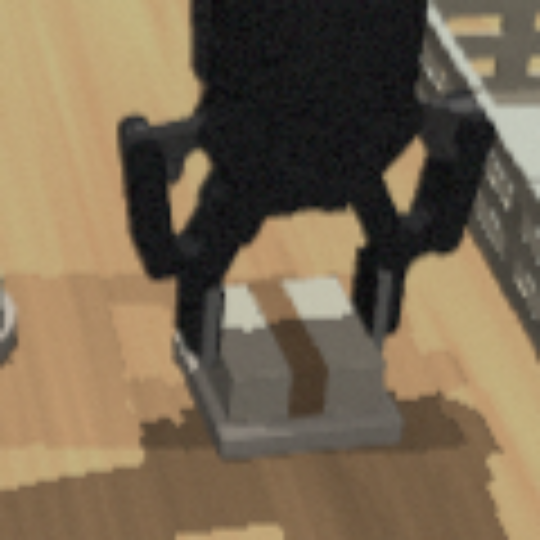

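In contact and essentially centred. Releasing and rising.

Emit:
{"api": "move_arm", "payload": {"hand": 0.9, "plan": [{"slide":[0,0,0],"turn":0},{"slide":[0,0,0],"turn":0},{"slide":[0,0,0],"turn":0},{"slide":[0,0,0],"turn":0}]}}

```text
time_s: 26.5
position: [0.6779, -0.0236, 0.0243]
orientation: [-2.142, -2.298, 0.0]
force: [0.1, -0.1, -0.6]
finger_gap: 0.948
```

Emit:
{"api": "move_arm", "payload": {"plan": [{"slide":[0,0,-2],"turn":0},{"slide":[0,0,-5],"turn":0},{"slide":[0,0,-6],"turn":0},{"slide":[0,0,-4.5],"turn":0},{"slide":[0,0,0],"turn":0},{"slide":[0,0,0],"turn":0}]}}

```text
time_s: 27.25
position: [0.6774, -0.0236, 0.1987]
orientation: [-2.141, -2.297, 0.002]
force: [0.5, 0.1, 0.0]
finger_gap: 0.951
```

Run:
```python
from h import *
snap('side');snap('side'); W=cam('wrist'); im=snap('wrist','w24.png')
K=5;x0,y0=220,120; o=cv2.resize(cv2.imread('pics/w24.png')[y0:y0+115,x0:x0+120],None,fx=K,fy=K,interpolation=0)
boxdraw(o,(.6783,-.0245),94,.072,.072,.012,W,x0,y0,K,(0,0,255))
boxdraw(o,(.6783,-.0245),94,.06,.06,.034,W,x0,y0,K,(255,0,0))
cv2.imwrite('pics/o24.png',o)
go([.503,-.348,.2],100.8)
```

```text
t=27.40 p= [ 0.6771 -0.0236  0.1974] yaw 94.03 gap 0.950 F [-0.7  0.  -0.2]
turn -6.77 slide [-28.61,-23.18,-0.26]
```

View pics/o24.png

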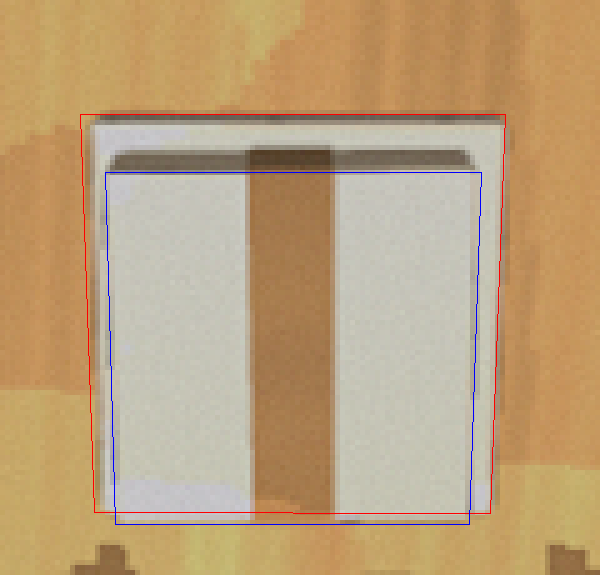

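The box is parallel to the plinth and about 1.5 mm off centre; the plinth spans 92–503 and the box 108–475 in the crop. That's acceptable. Now the ruler: close the gripper and look at the channel.

Run:
```python
from h import *
go([.485,-.27,.25],100.6)
```

```text
t=27.40 p= [ 0.6771 -0.0236  0.1974] yaw 94.03 gap 0.950 F [-0.7  0.  -0.2]
turn -6.57 slide [-20.69,-23.42,-5.26]
```

Emit:
{"api": "move_arm", "payload": {"hand": -1, "plan": [{"slide":[0,0,0],"turn":-6.6},{"slide":[-3.4,-3.9,-0.9],"turn":0},{"slide":[-3.4,-3.9,-0.9],"turn":0},{"slide":[-3.4,-3.9,-0.9],"turn":0},{"slide":[-3.4,-3.9,-0.9],"turn":0},{"slide":[-3.4,-3.9,-0.9],"turn":0},{"slide":[-3.7,-3.9,-0.8],"turn":0},{"slide":[0,0,0],"turn":0}]}}

```text
time_s: 28.4
position: [0.4842, -0.2727, 0.2522]
orientation: [-2.012, -2.412, 0.002]
force: [0.6, -0.3, -0.3]
finger_gap: -0.004
```

Run:
```python
from h import *
snap('side');snap('side');snap('side'); W=cam('wrist'); im=snap('wrist','w25.png'); go([.4984,-.339,.2])
K=2.6;x0,y0=180,70; o=cv2.resize(cv2.imread('pics/w25.png')[y0:y0+225,x0:x0+190],None,fx=K,fy=K,interpolation=2)
cv2.imwrite('pics/o25.png',o)
np.savez('w25.npz',*W)
```

```text
t=28.60 p= [ 0.4865 -0.2694  0.2517] yaw 100.68 gap -0.001 F [-0.1  0.1 -0.7]
turn 0.00 slide [-7.06,-0.12,5.17]
```

View pics/o25.png

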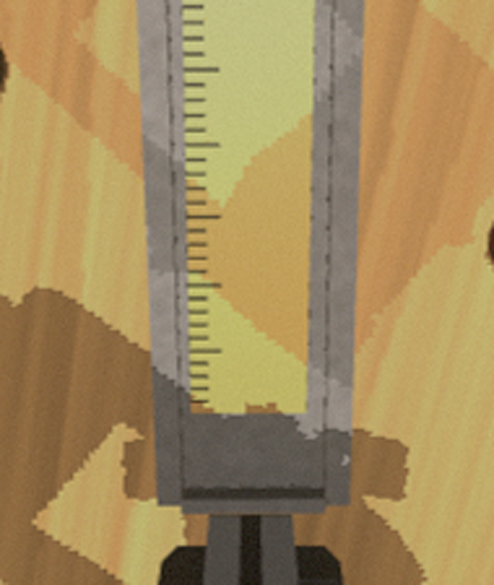

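Run:
```python
from h import *
W=tuple(np.load('w25.npz')[k] for k in ['arr_0','arr_1','arr_2'])
f=lambda u,v,z: ray('',180+u/2.6,70+v/2.6,z,W)
for n,a in dict(rearL=(191,412,.041),rearR=(306,412,.041),topL=(184,30,.041),topR=(316,30,.041),stopfloorL=(183,488,.036),stopfloorR=(325,488,.036),stopbackL=(183,511,.046),stopbackR=(325,511,.046),lipL0=(137,0,.0395),lipR0=(364,0,.0395),lipL1=(159,500,.0395),lipR1=(350,500,.0395)).items(): print(n,f(*a).round(4))
X=np.array([np.cos(np.radians(100.6)),np.sin(np.radians(100.6))]); Y=np.array([X[1],-X[0]])
r=(f(191,412,.041)+f(306,412,.041))[:2]/2; s=(f(183,488,.036)+f(325,488,.036))[:2]/2
l=(f(159,500,.0395)+f(350,500,.0395))[:2]/2;l0=(f(137,0,.0395)+f(364,0,.0395))[:2]/2
d=l0-l; print('riser yaw',np.degrees(np.arctan2(d[1],d[0])))
d=(f(184,30,.041)+f(316,30,.041))[:2]/2-r; print('ruler yaw',np.degrees(np.arctan2(d[1],d[0])))
print('gap',(r-s)@X,(r-s)@Y, r,s)
```

```text
rearL [ 0.4738 -0.3256  0.041 ]
rearR [ 0.5168 -0.3176  0.041 ]
topL [ 0.4489 -0.1908  0.041 ]
topR [ 0.4924 -0.1827  0.041 ]
stopfloorL [ 0.4761 -0.3599  0.036 ]
stopfloorR [ 0.5313 -0.3496  0.036 ]
stopbackL [ 0.4775 -0.3648  0.046 ]
stopbackR [ 0.5316 -0.3547  0.046 ]
lipL0 [ 0.4319 -0.1843  0.0395]
lipR0 [ 0.5063 -0.1704  0.0395]
lipL1 [ 0.4676 -0.3651  0.0395]
lipR1 [ 0.5415 -0.3513  0.0395]
riser yaw 101.08629347032964
ruler yaw 100.3493612337413
gap 0.034161293194331845 -0.002142961411916205 [ 0.49529732 -0.32159532] [ 0.50368773 -0.35477947]
```

The gap behind the ruler is about 34 mm, with its middle at (0.4995, −0.338). Going down there closed.

Run:
```python
from h import *
go([.4995,-.338,.075])
```

```text
t=28.60 p= [ 0.4865 -0.2694  0.2517] yaw 100.68 gap -0.001 F [-0.1  0.1 -0.7]
turn 0.00 slide [-6.99,0.00,17.67]
```

Emit:
{"api": "move_arm", "payload": {"plan": [{"slide":[-3.5,0,0],"turn":0},{"slide":[-3.5,0,0],"turn":0},{"slide":[0,0,6],"turn":0},{"slide":[0,0,6],"turn":0},{"slide":[0,0,5.2],"turn":0},{"slide":[0,0,0],"turn":0},{"slide":[0,0,0],"turn":0},{"slide":[0,0,0],"turn":0}]}}

```text
time_s: 29.6
position: [0.5009, -0.3398, 0.0833]
orientation: [2.002, 2.414, 0.001]
force: [0.3, 0.4, -0.4]
finger_gap: 0.001
```

Run:
```python
from h import *
snap('side','s26.png');W=cam('wrist'); snap('wrist','w26.png'); go([.4995,-.338,.046])
a=cv2.imread('pics/s26.png')[270:420,210:360];b=cv2.imread('pics/w26.png')[100:400,180:380]
cv2.imwrite('pics/c26.png',np.hstack([cv2.resize(a,(450,450)),cv2.resize(b,(300,450))]))
```

```text
t=29.70 p= [ 0.5002 -0.3397  0.0828] yaw 100.64 gap -0.001 F [-0.3  0.3 -0.2]
turn 0.00 slide [0.18,-0.04,3.68]
```

View pics/c26.png

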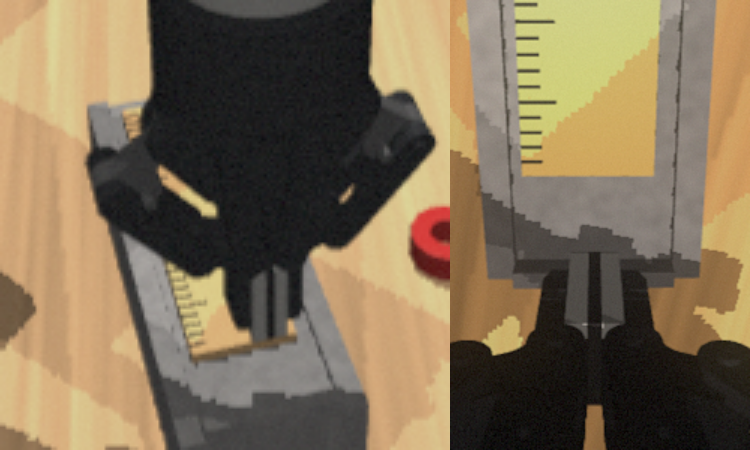

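Emit:
{"api": "move_arm", "payload": {"plan": [{"slide":[0.1,0,1.5],"turn":0},{"slide":[0,0,1],"turn":0},{"slide":[0,0,0.7],"turn":0},{"slide":[0,0,0],"turn":0},{"slide":[0,0,0],"turn":0},{"slide":[0,0,0],"turn":0}]}}

```text
time_s: 30.45
position: [0.4992, -0.3383, 0.049]
orientation: [2.006, 2.417, -0.0]
force: [-0.7, -0.0, 0.4]
finger_gap: -0.001
```

Run:
```python
from h import *
snap('side','s27.png'); go([.4995,-.338,.046])
a=cv2.imread('pics/s27.png')[270:420,210:360]
cv2.imwrite('pics/c27.png',cv2.resize(a,(600,600)))
```

```text
t=30.50 p= [ 0.4991 -0.3382  0.049 ] yaw 100.63 gap -0.003 F [-1.  -0.   0.6]
turn 0.00 slide [0.02,0.04,0.30]
```

View pics/c27.png

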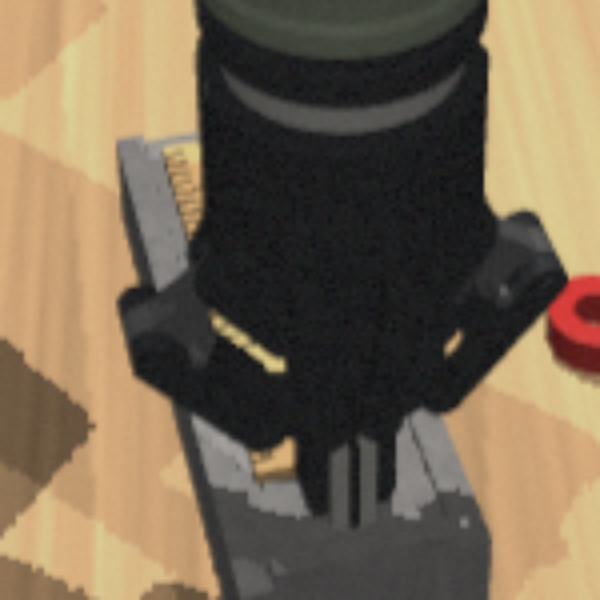

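Emit:
{"api": "move_arm", "payload": {"plan": [{"slide":[0,0,0.3],"turn":0},{"slide":[0,0,0],"turn":0},{"slide":[0.4,0,0],"turn":0},{"slide":[0.5,0,0],"turn":0},{"slide":[0.5,0,0],"turn":0},{"slide":[0.6,0,0],"turn":0},{"slide":[0,0,0],"turn":0}]}}

```text
time_s: 31.38
position: [0.4951, -0.3178, 0.0457]
orientation: [-2.005, -2.418, 0.0]
force: [0.3, -0.8, 0.2]
finger_gap: -0.001
```

Run:
```python
from h import *
snap('side');W=cam('wrist'); im=snap('wrist','w28.png'); go([.4995,-.338,.046])
cv2.imwrite('pics/c28.png',cv2.resize(cv2.imread('pics/w28.png')[40:400,180:380],None,fx=1.6,fy=1.6))
```

```text
t=31.48 p= [ 0.4953 -0.3184  0.0457] yaw 100.64 gap 0.002 F [ 0.1  0.7 -0.3]
turn 0.00 slide [-2.01,0.05,-0.03]
```

View pics/c28.png

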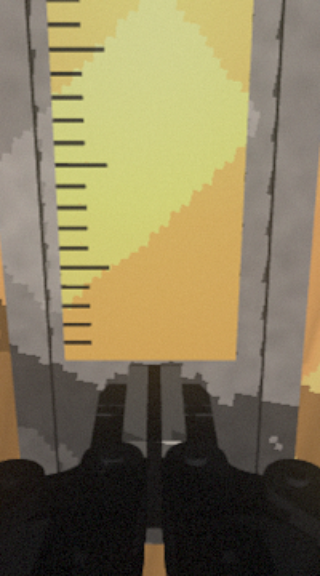

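The fingers are against the ruler's rear edge at (150,360). Continuing the push.

Emit:
{"api": "move_arm", "payload": {"plan": [{"slide":[0.5,0,0],"turn":0},{"slide":[0.7,0,0],"turn":0},{"slide":[0.7,0,0],"turn":0},{"slide":[0.7,0,0],"turn":0},{"slide":[0.7,0,0],"turn":0},{"slide":[0.4,0,0],"turn":0},{"slide":[0.2,0,0],"turn":0},{"slide":[0,0,0],"turn":0}]}}

```text
time_s: 32.48
position: [0.488, -0.28, 0.0456]
orientation: [-2.006, -2.418, 0.0]
force: [0.3, -0.1, -1.0]
finger_gap: 0.002
```

Run:
```python
from h import *
snap('side');W=cam('wrist'); im=snap('wrist','w29.png'); np.savez('w29.npz',*W); go([.4995,-.338,.046]); snap('top','t29.png')
cv2.imwrite('pics/t29c.png',cv2.resize(cv2.imread('pics/t29.png')[185:265,320:480],None,fx=4.5,fy=4.5,interpolation=2))
```

```text
t=32.58 p= [ 0.488  -0.2802  0.0456] yaw 100.62 gap -0.002 F [-0.6 -0.1 -0.6]
turn 0.00 slide [-5.89,0.06,-0.04]
```

View pics/w29.png

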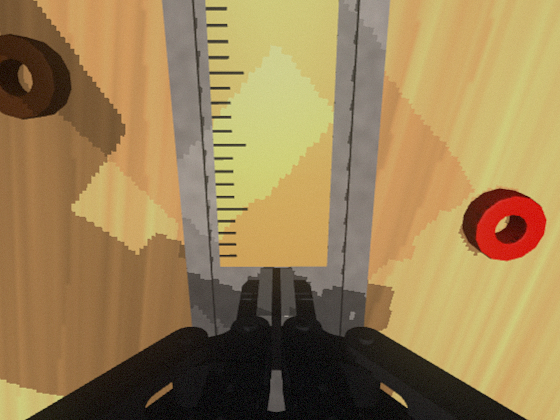

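View pics/t29c.png

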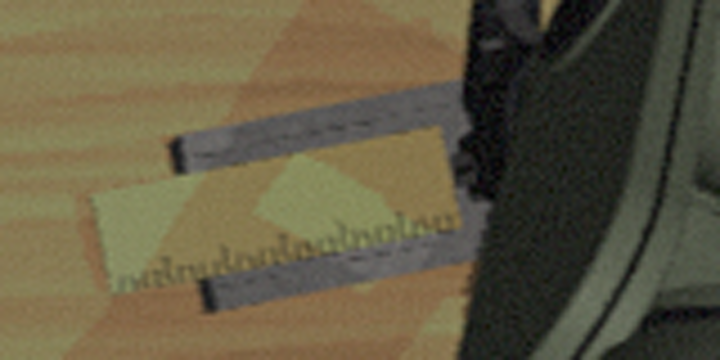

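Run:
```python
from h import *
T=cam('top'); W=tuple(np.load('w29.npz')[k] for k in ['arr_0','arr_1','arr_2'])
f=lambda u,v,z: ray('',320+u/4.5,185+v/4.5,z,T)[:2]
fr=(f(93,196,.041)+f(113,292,.041))/2; re=(f(440,128,.041)+f(460,230,.041))/2; en=(f(183,140,.0395)+f(212,283,.0395))/2
X=np.array([np.cos(np.radians(100.6)),np.sin(np.radians(100.6))])
print(fr,re,en,'len',np.linalg.norm(fr-re),'over',(fr-en)@X)
d=fr-re;print(np.degrees(np.arctan2(d[1],d[0])))
a=ray('',220,266,.041,W);b=ray('',329,266,.041,W); print('rear wrist',a,b,(a+b)/2)
s=np.array([.5037,-.3548]); print('x_r of rear', ((a+b)[:2]/2-s)@X-.094)
```

```text
[ 0.45606627 -0.12262586] [ 0.48270087 -0.26878421] [ 0.46969051 -0.16274785] len 0.1485653488841163 over 0.04194351162277945
100.3277481933326
rear wrist [ 0.46333585 -0.27392531  0.041     ] [ 0.50747791 -0.26568467  0.041     ] [ 0.48540688 -0.26980499  0.041     ]
x_r of rear -0.007090355790092567
```

Overhang is about 42 mm. I'll push 7–8 mm more, then back off and rise.

Emit:
{"api": "move_arm", "payload": {"plan": [{"slide":[0.3,0,0],"turn":0},{"slide":[0.3,0,0],"turn":0},{"slide":[0.15,0,0],"turn":0},{"slide":[0,0,0],"turn":0},{"slide":[-0.5,0,0],"turn":0},{"slide":[0,0,-4],"turn":0},{"slide":[0,0,-5],"turn":0},{"slide":[0,0,-5],"turn":0}]}}

```text
time_s: 33.62
position: [0.4875, -0.2779, 0.187]
orientation: [-2.006, -2.417, 0.0]
force: [0.9, -0.3, -0.6]
finger_gap: 0.001
```

Emit:
{"api": "move_arm", "payload": {"hand": 0.6, "plan": [{"slide":[0,0,-5],"turn":0},{"slide":[0,0,0],"turn":0},{"slide":[0,0,0],"turn":0},{"slide":[0,0,0],"turn":0}]}}

```text
time_s: 34.12
position: [0.4868, -0.2772, 0.2338]
orientation: [-2.004, -2.415, 0.001]
force: [0.4, -0.1, 0.6]
finger_gap: 0.8
```

Run:
```python
from h import *
snap('side','s30.png');snap('side');W=cam('wrist'); im=snap('wrist','w30.png'); np.savez('w30.npz',*W); go([.46,-.14,.15])
```

```text
t=34.27 p= [ 0.4872 -0.2774  0.2344] yaw 100.63 gap 0.803 F [ 0.2 -0.9 -0.5]
turn 0.00 slide [14.01,-0.14,8.44]
```

View pics/w30.png

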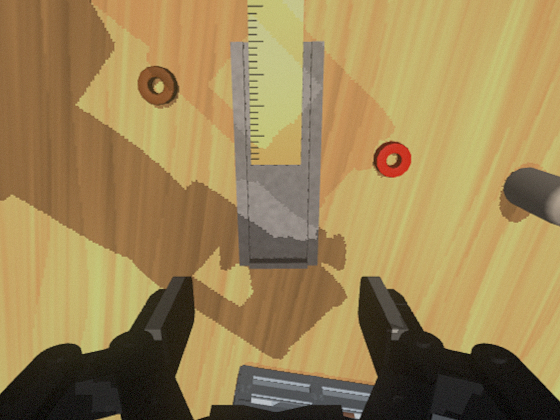

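The ruler sticks out past the riser's end, with its rear at row 164 and the end of the riser at row 42. Moving above the overhang.

Emit:
{"api": "move_arm", "payload": {"plan": [{"slide":[4.7,0.2,1],"turn":0},{"slide":[4.7,0,1],"turn":0},{"slide":[4.6,0,1],"turn":0},{"slide":[0,0,0],"turn":0},{"slide":[0,0,0],"turn":0},{"slide":[0,0,0],"turn":0}]}}

```text
time_s: 35.02
position: [0.4643, -0.1407, 0.2057]
orientation: [2.007, 2.416, -0.0]
force: [-0.4, -0.4, 0.5]
finger_gap: 0.8
```

Run:
```python
from h import *
snap('side','s31.png');snap('side');W=cam('wrist'); im=snap('wrist','w31.png'); np.savez('w31.npz',*W); go([.465,-.138,.05])
cv2.imwrite('pics/c31.png',cv2.resize(cv2.imread('pics/w31.png')[60:330,190:370],None,fx=2.2,fy=2.2))
```

```text
t=35.17 p= [ 0.464  -0.1405  0.2056] yaw 100.56 gap 0.800 F [-0.6 -0.3  0.1]
turn 0.00 slide [0.22,0.15,15.56]
```

View pics/c31.png

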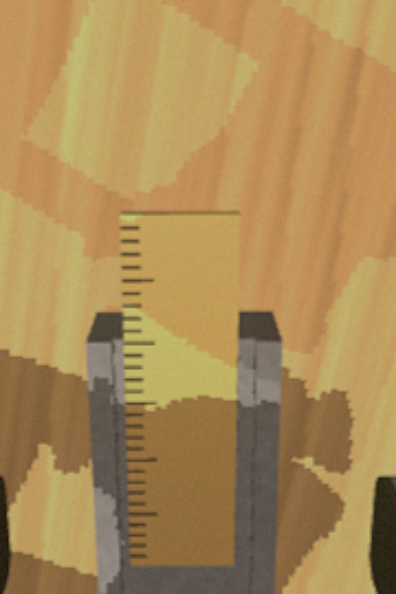

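Run:
```python
from h import *
W=tuple(np.load('w31.npz')[k] for k in ['arr_0','arr_1','arr_2'])
f=lambda u,v,z: ray('',190+u/2.2,60+v/2.2,z,W)[:2]
fl,fr,rl,rr=f(121,213,.041),f(240,213,.041),f(131,566,.041),f(234,566,.041)
el,er=f(88,341,.0395),f(281,341,.0395)
d=(fl+fr-rl-rr)/2; yaw=np.degrees(np.arctan2(d[1],d[0])); X=d/np.linalg.norm(d)
print('front',(fl+fr)/2,'len',np.linalg.norm(d),'yaw',yaw,'w',np.linalg.norm(fl-fr),'end',(el+er)/2,np.linalg.norm(el-er),'over',((fl+fr)/2-(el+er)/2)@X)
c=(fl+fr+rl+rr)/4; print('centre',c,'grip',c+X*.05)
g=c+X*.05; go([*g,.05],yaw)
```

```text
front [ 0.45611988 -0.11510167] len 0.1504200859837987 yaw 100.63450742632634 w 0.043455057788498445 end [ 0.46658102 -0.16403846] 0.0745566425111418 over 0.05002680899082315
centre [ 0.46999939 -0.18901993] grip [ 0.46077223 -0.13987871]
t=35.17 p= [ 0.464  -0.1405  0.2056] yaw 100.56 gap 0.800 F [-0.6 -0.3  0.1]
turn -0.07 slide [0.12,-0.30,15.56]
```

Overhang is 50 mm, as asked. I'll lower around the overhanging part at (0.461, −0.140), with TCP z about 0.030.

Emit:
{"api": "move_arm", "payload": {"plan": [{"slide":[0.1,-0.3,5],"turn":0},{"slide":[0,0,4.5],"turn":0},{"slide":[0,0,2.5],"turn":0},{"slide":[0,0,0],"turn":0},{"slide":[0,0,0],"turn":0},{"slide":[0,0,0],"turn":0}]}}

```text
time_s: 35.92
position: [0.4616, -0.1397, 0.087]
orientation: [2.005, 2.415, 0.002]
force: [0.7, 0.6, -0.5]
finger_gap: 0.797
```

Run:
```python
from h import *
snap('side','s32.png');W=cam('wrist'); im=snap('wrist','w32.png'); go([.4608,-.1399,.03])
a=cv2.imread('pics/s32.png')[200:400,180:340];b=cv2.imread('pics/w32.png')[50:350,180:380]
cv2.imwrite('pics/c32.png',np.hstack([cv2.resize(a,(400,500)),cv2.resize(b,(333,500))]))
```

```text
t=36.02 p= [ 0.4612 -0.1395  0.0867] yaw 100.63 gap 0.804 F [ 0.3 -0.2 -0.4]
turn 0.00 slide [-0.03,-0.05,5.67]
```

View pics/c32.png

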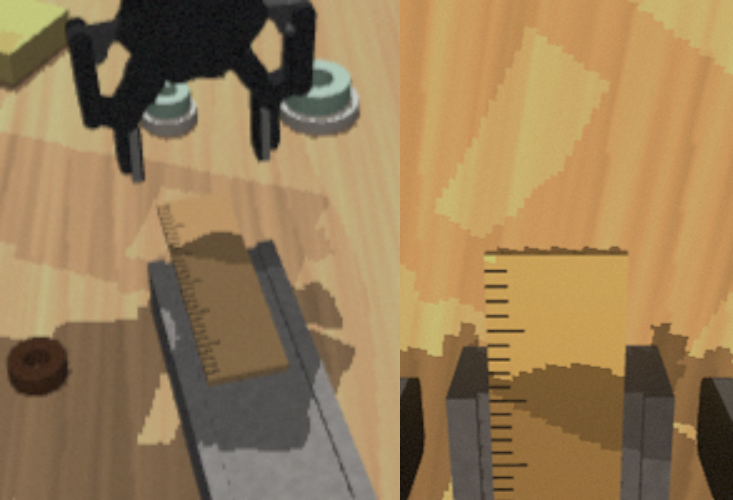

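Emit:
{"api": "move_arm", "payload": {"plan": [{"slide":[0,0,2],"turn":0},{"slide":[0,0,2],"turn":0},{"slide":[0,0,1.4],"turn":0},{"slide":[0,0,0],"turn":0},{"slide":[0,0,0],"turn":0},{"slide":[0,0,0],"turn":0}]}}

```text
time_s: 36.78
position: [0.4611, -0.1394, 0.0323]
orientation: [2.005, 2.416, 0.001]
force: [-0.3, -0.7, -0.9]
finger_gap: 0.8
```

Run:
```python
from h import *
snap('side','s33.png');W=cam('wrist'); im=snap('wrist','w33.png'); go([.4608,-.1399,.03])
a=cv2.imread('pics/s33.png')[200:400,180:340];b=cv2.imread('pics/w33.png')[50:350,180:380]
cv2.imwrite('pics/c33.png',np.hstack([cv2.resize(a,(400,500)),cv2.resize(b,(333,500))]))
```

```text
t=36.88 p= [ 0.4609 -0.1394  0.0321] yaw 100.62 gap 0.800 F [ 0.9 -0.2 -0.5]
turn 0.00 slide [-0.05,-0.02,0.21]
```

View pics/c33.png

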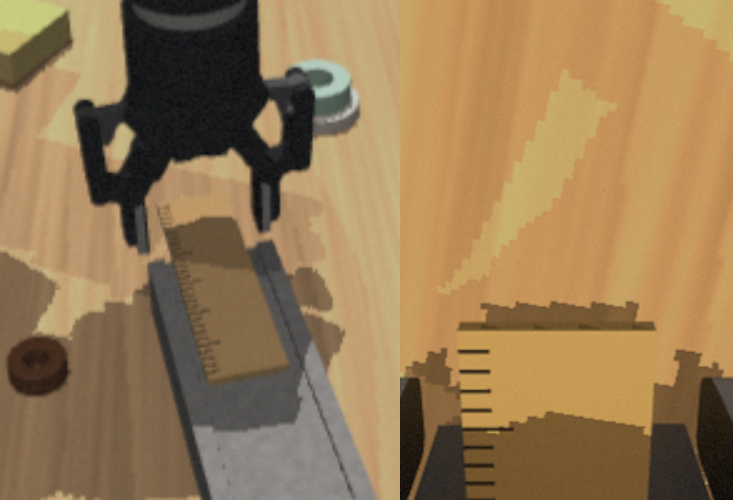

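Emit:
{"api": "move_arm", "payload": {"hand": -1, "plan": [{"slide":[0,0,0.3],"turn":0},{"slide":[0,0,0],"turn":0},{"slide":[0,0,0],"turn":0},{"slide":[0,0,0],"turn":0},{"slide":[0,0,0],"turn":0},{"slide":[0,0,0],"turn":0}]}}

```text
time_s: 37.62
position: [0.4605, -0.1392, 0.0286]
orientation: [-2.006, -2.418, 0.0]
force: [-1.2, 0.2, 2.0]
finger_gap: 0.496
```

Run:
```python
from h import *
snap('side','s34.png');W=cam('wrist'); im=snap('wrist','w34.png'); go([.4608,-.1399,.029])
a=cv2.imread('pics/s34.png')[200:400,180:340];b=cv2.imread('pics/w34.png')[50:400,180:380]
cv2.imwrite('pics/c34.png',np.hstack([cv2.resize(a,(400,500)),cv2.resize(b,(286,500))]))
```

```text
t=37.73 p= [ 0.4605 -0.1392  0.0286] yaw 100.63 gap 0.496 F [-0.8  0.1  1.9]
turn 0.00 slide [-0.07,0.02,-0.04]
```

View pics/c34.png

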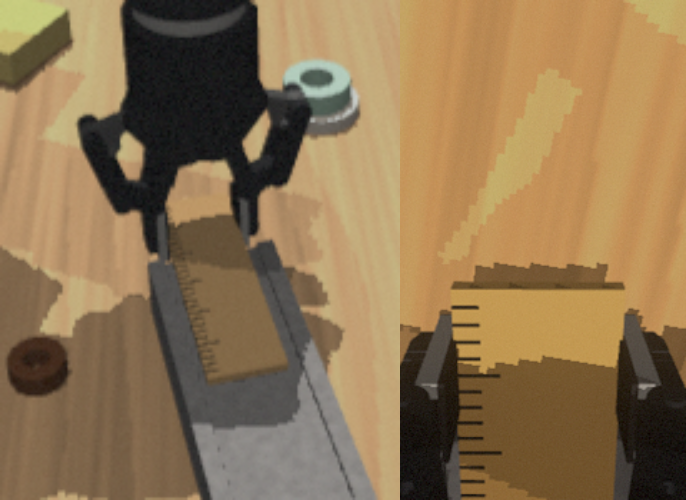

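The ruler is gripped. Lifting it straight up.

Emit:
{"api": "move_arm", "payload": {"plan": [{"slide":[0,0,-0.5],"turn":0},{"slide":[0,0,-2],"turn":0},{"slide":[0,0,-4],"turn":0},{"slide":[0,0,-5],"turn":0},{"slide":[0,0,-5],"turn":0},{"slide":[0,0,-4],"turn":0},{"slide":[0,0,0],"turn":0}]}}

```text
time_s: 38.6
position: [0.4624, -0.1398, 0.2371]
orientation: [2.001, 2.412, 0.005]
force: [0.7, -0.5, -1.0]
finger_gap: 0.495
```

Run:
```python
from h import *
snap('side','s35.png'); go([.495,.165,.24],98)
a=cv2.imread('pics/s35.png')[100:400,130:390]
cv2.imwrite('pics/c35.png',cv2.resize(a,(520,600)))
```

```text
t=38.65 p= [ 0.4611 -0.1394  0.2348] yaw 100.63 gap 0.490 F [ 0.5  0.1 -0.9]
turn 2.63 slide [29.67,7.60,-0.52]
```

View pics/c35.png

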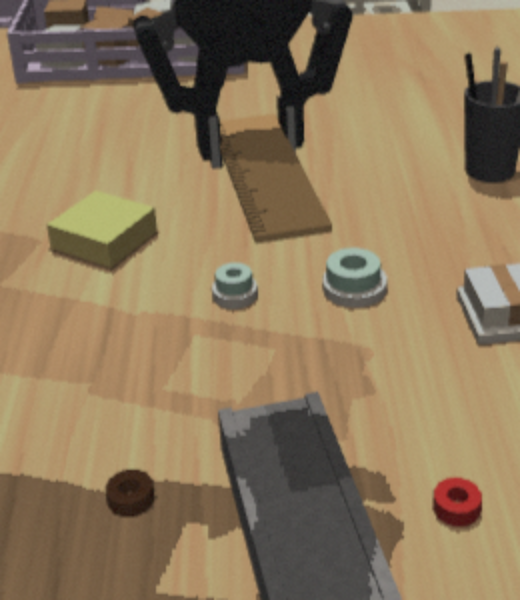

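Emit:
{"api": "move_arm", "payload": {"plan": [{"slide":[0,0,0],"turn":2.6},{"slide":[4.9,1.3,0],"turn":0},{"slide":[4.9,1.3,0],"turn":0},{"slide":[4.9,1.3,0],"turn":0},{"slide":[4.9,1.3,0],"turn":0},{"slide":[4.9,1.2,0],"turn":0},{"slide":[4.9,1.2,0],"turn":0},{"slide":[0,0,0],"turn":0}]}}

```text
time_s: 39.65
position: [0.4941, 0.1651, 0.2315]
orientation: [-2.054, -2.375, 0.004]
force: [-0.3, -0.6, -1.3]
finger_gap: 0.498
```

Run:
```python
from h import *
snap('side');snap('side');snap('side'); W=cam('wrist'); snap('wrist','w36.png'); np.savez('w36.npz',*W); print(place('wrist','ruler_rest',W)); go([.495,.165,.24],98)
```

```text
[(0.93, array([ 0.4914,  0.2589, -0.0007]))]
t=39.90 p= [0.4944 0.1613 0.233 ] yaw 97.94 gap 0.495 F [-0.2  0.4 -0. ]
turn -0.06 slide [0.36,0.11,-0.70]
```

View pics/w36.png

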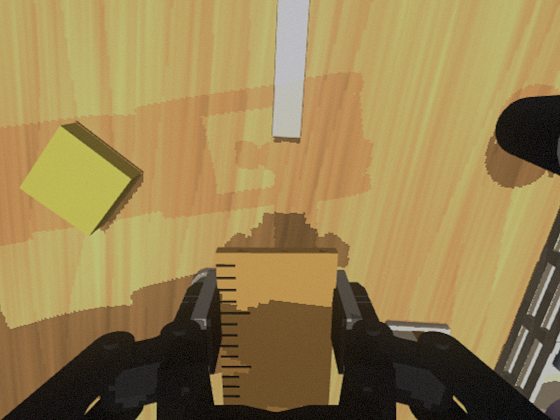

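The near part of the rest is visible at (287,135), but its far end is cut off at row 0. I'll go 5 cm further.

Emit:
{"api": "move_arm", "payload": {"plan": [{"slide":[2.5,0,0],"turn":0},{"slide":[2.5,0,0],"turn":0},{"slide":[0,0,0],"turn":0},{"slide":[0,0,0],"turn":0},{"slide":[0,0,0],"turn":0},{"slide":[0,0,0],"turn":0}]}}

```text
time_s: 40.65
position: [0.4879, 0.2113, 0.2336]
orientation: [2.061, 2.37, -0.0]
force: [-0.6, 0.0, -0.2]
finger_gap: 0.497
```

Run:
```python
from h import *
snap('side'); W=cam('wrist'); im=snap('wrist','w37.png'); np.savez('w37.npz',*W); go([.495,.165,.24],98); print(place('wrist','ruler_rest',W))
h=cv2.cvtColor(im,cv2.COLOR_RGB2HSV); m=((h[:,:,1]<60)&(h[:,:,2]>140)).astype(np.uint8)
n,l,st,c=cv2.connectedComponentsWithStats(m); k=l[110,285]; print(st[k])
cs,_=cv2.findContours((l==k).astype(np.uint8),cv2.RETR_EXTERNAL,cv2.CHAIN_APPROX_NONE)
P=np.array([ray('',u,v,.03,W)[:2] for u,v in max(cs,key=len)[:,0]]); print(cv2.minAreaRect((P*1000).astype(np.float32)))
K=3;o=cv2.resize(cv2.imread('pics/w37.png')[30:230,190:390],None,fx=K,fy=K,interpolation=0); 
r=cv2.minAreaRect((P*1000).astype(np.float32)); 
boxdraw(o,(.4915,.2605),97.3,.12,.026,.03,W,190,30,K,(0,0,255)); cv2.imwrite('pics/o37.png',o)
```

```text
t=40.75 p= [0.4879 0.2116 0.2336] yaw 98.00 gap 0.497 F [-0.5  0.3 -1.1]
turn -0.00 slide [-4.72,0.06,-0.64]
[(0.83, array([0.4917, 0.2676, 0.001 ]))]
[ 271   53   36  139 3877]
((491.3980407714844, 259.2120056152344), (25.299741744995117, 118.6710205078125), 5.357817649841309)
```

View pics/o37.png

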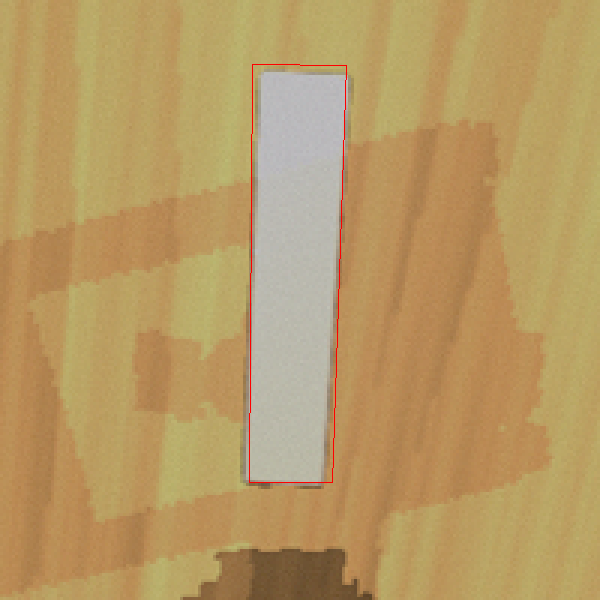

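Run:
```python
from h import *
W=tuple(np.load('w36.npz')[k] for k in ['arr_0','arr_1','arr_2'])
p=np.array([.4944,.1613,.233]);a=np.radians(97.94);X=np.array([np.cos(a),np.sin(a)]);Y=np.array([X[1],-X[0]])
for u,v in((217,254),(337,254)):
    q=ray('',u,v,.233+.0124,W)[:2]-p[:2]; print('front corner in tool',q@X,q@Y)
W=tuple(np.load('w37.npz')[k] for k in ['arr_0','arr_1','arr_2'])
K=3;o=cv2.resize(cv2.imread('pics/w37.png')[30:230,190:390],None,fx=K,fy=K,interpolation=0); 
boxdraw(o,(.4914,.2593),95.5,.12,.026,.03,W,190,30,K,(0,0,255)); cv2.imwrite('pics/o38.png',o)
T=cam('top'); 
o=cv2.resize(cv2.imread('pics/top0.png')[195:255,95:195],None,fx=6,fy=6,interpolation=0); 
boxdraw(o,(.4914,.2593),95.5,.12,.026,.03,T,95,195,6,(0,0,255)); cv2.imwrite('pics/o38t.png',o)
go([.4866,.3098,.1],95.5)
```

```text
front corner in tool 0.02471645048768082 -0.021289423732693748
front corner in tool 0.0247955247400816 0.02137851646153055
t=40.80 p= [0.4878 0.2117 0.2336] yaw 98.01 gap 0.494 F [ 0.3 -0.5 -0.4]
turn 2.51 slide [9.77,0.82,13.36]
```

View pics/o38.png

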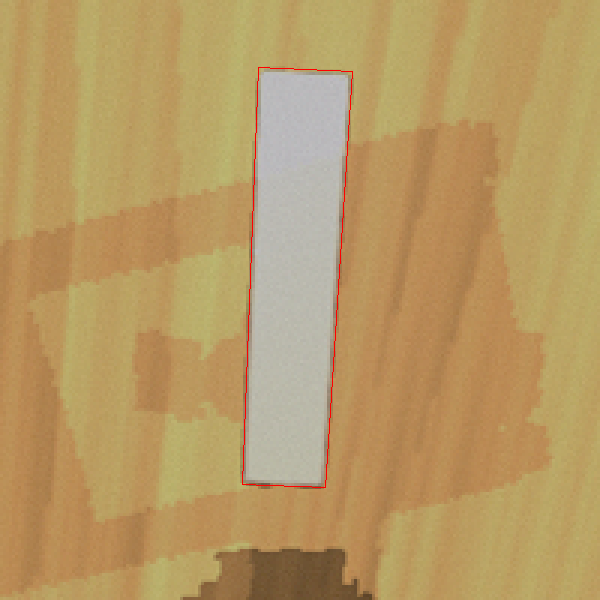

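View pics/o38t.png

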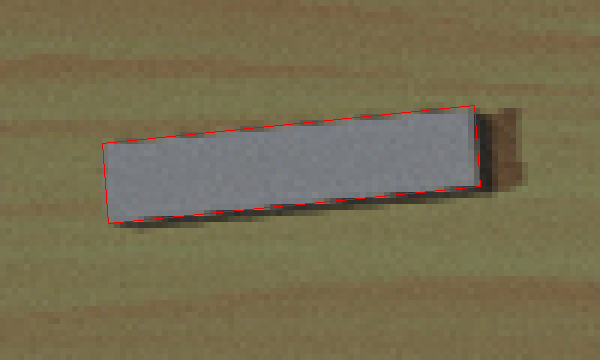

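The rest model (0.4914, 0.2593, yaw 95.5°) matches both cameras, and the ruler's front edge is 24.7 mm ahead of the TCP. Moving above the rest.

Emit:
{"api": "move_arm", "payload": {"plan": [{"slide":[0,0,0],"turn":2.5},{"slide":[4.9,0.4,0],"turn":0},{"slide":[4.8,0.4,2],"turn":0},{"slide":[0,0,5],"turn":0},{"slide":[0,0,5],"turn":0},{"slide":[0,0,0],"turn":0},{"slide":[0,0,0],"turn":0},{"slide":[0,0,0],"turn":0}]}}

```text
time_s: 41.8
position: [0.4879, 0.31, 0.1161]
orientation: [2.111, 2.325, 0.007]
force: [0.4, -0.1, 0.7]
finger_gap: 0.494
```

Run:
```python
from h import *
snap('side','s39.png'); snap('top','t39.png'); go([.4866,.3094,.0226],95.5)
a=cv2.imread('pics/s39.png')[60:240,190:350]
cv2.imwrite('pics/c39.png',cv2.resize(a,(533,600)))
```

```text
t=41.90 p= [0.4874 0.3098 0.1156] yaw 95.52 gap 0.500 F [-1.5  0.2 -0. ]
turn 0.02 slide [-0.03,-0.08,9.30]
```

View pics/c39.png

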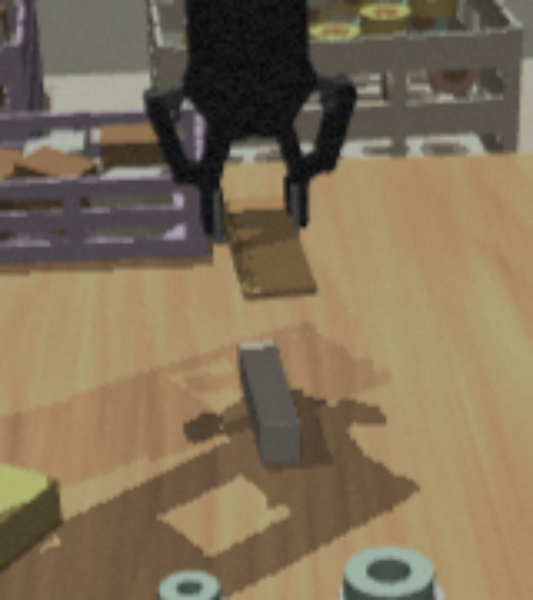

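Emit:
{"api": "move_arm", "payload": {"plan": [{"slide":[0,-0.1,4],"turn":0},{"slide":[0,0,3],"turn":0},{"slide":[0,0,1],"turn":0},{"slide":[0,0,0],"turn":0},{"slide":[0,0,0],"turn":0},{"slide":[0,0,0],"turn":0},{"slide":[0,0,0],"turn":0}]}}

```text
time_s: 42.78
position: [0.4857, 0.3094, 0.0343]
orientation: [2.111, 2.326, 0.002]
force: [-0.1, 0.4, 0.2]
finger_gap: 0.497
```

Run:
```python
from h import *
snap('side','s40.png'); snap('top','t40.png'); go([.4866,.3094,.0226],95.5)
a=cv2.imread('pics/s40.png')[100:220,210:330]; b=cv2.imread('pics/t40.png')[185:265,85:195]
cv2.imwrite('pics/c40.png',np.hstack([cv2.resize(a,(360,360)),cv2.resize(b,(440,360))]))
```

```text
t=42.88 p= [0.4855 0.3093 0.0339] yaw 95.53 gap 0.498 F [-0.2 -0.2  0.2]
turn 0.03 slide [-0.00,0.11,1.13]
```

View pics/c40.png

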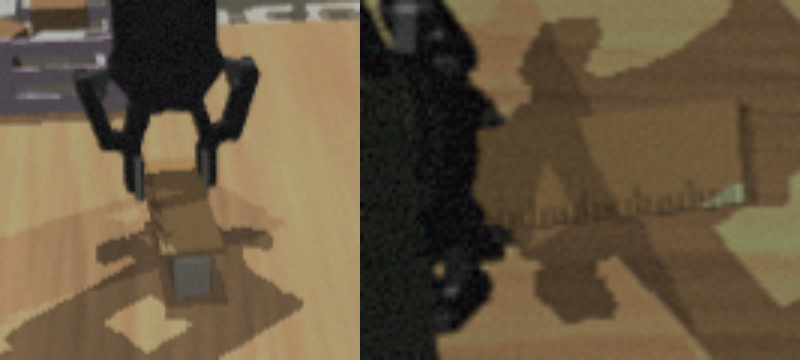

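Emit:
{"api": "move_arm", "payload": {"plan": [{"slide":[0,0.1,0.5],"turn":0},{"slide":[0,0,0.4],"turn":0},{"slide":[0,0,0],"turn":0},{"slide":[0,0,0],"turn":0},{"slide":[0,0,0],"turn":0}]}}

```text
time_s: 43.5
position: [0.4865, 0.3094, 0.0246]
orientation: [2.112, 2.326, 0.0]
force: [-0.1, 0.3, -0.6]
finger_gap: 0.493
```

Emit:
{"api": "move_arm", "payload": {"plan": [{"slide":[0,0,0.1],"turn":0},{"slide":[0,0,0],"turn":0},{"slide":[0,0,0],"turn":0}]}}

```text
time_s: 43.88
position: [0.4864, 0.3093, 0.0236]
orientation: [2.112, 2.326, -0.0]
force: [-0.0, -0.3, -0.1]
finger_gap: 0.494
```

Run:
```python
from h import *
snap('side','s41.png'); snap('top','t41.png'); go([.4866,.3094,.0226],95.5)
a=cv2.imread('pics/s41.png')[100:220,210:330]; b=cv2.imread('pics/t41.png')[185:265,85:195]
cv2.imwrite('pics/c41.png',np.hstack([cv2.resize(a,(360,360)),cv2.resize(b,(440,360))]))
```

```text
t=43.98 p= [0.4864 0.3093 0.0236] yaw 95.53 gap 0.499 F [-0.5 -0.4  1. ]
turn 0.03 slide [0.01,0.02,0.10]
```

View pics/c41.png

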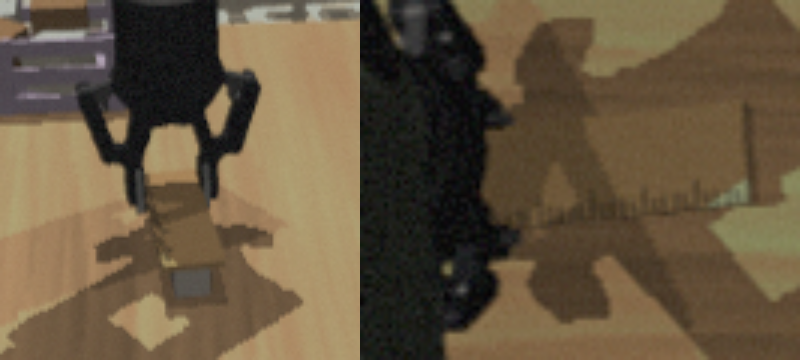

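Emit:
{"api": "move_arm", "payload": {"plan": [{"slide":[0,0,0.1],"turn":0},{"slide":[0,0,0],"turn":0},{"slide":[0,0,0],"turn":0}]}}

```text
time_s: 44.35
position: [0.4865, 0.3094, 0.0229]
orientation: [2.112, 2.326, 0.0]
force: [-1.0, -0.4, 3.2]
finger_gap: 0.491
```

Emit:
{"api": "move_arm", "payload": {"plan": [{"slide":[0,0,0.05],"turn":0},{"slide":[0,0,0],"turn":0},{"slide":[0,0,0],"turn":0}]}}

```text
time_s: 44.72
position: [0.4865, 0.3094, 0.0228]
orientation: [2.112, 2.326, 0.001]
force: [-1.7, -1.3, 6.9]
finger_gap: 0.498
```

In contact at TCP z 0.0228, which agrees with the 30 mm rest height. Releasing.

Emit:
{"api": "move_arm", "payload": {"hand": 0.6, "plan": [{"slide":[0,0,0],"turn":0},{"slide":[0,0,0],"turn":0},{"slide":[0,0,0],"turn":0},{"slide":[0,0,0],"turn":0},{"slide":[0,0,0],"turn":0}]}}

```text
time_s: 45.35
position: [0.4864, 0.3093, 0.022]
orientation: [2.112, 2.326, -0.0]
force: [0.1, -0.5, 0.0]
finger_gap: 0.8
```

Emit:
{"api": "move_arm", "payload": {"plan": [{"slide":[0,0,-2],"turn":0},{"slide":[0,0,-4],"turn":0},{"slide":[0,0,-6],"turn":0},{"slide":[-3,0,-6],"turn":0},{"slide":[-5,0,0],"turn":0},{"slide":[-5,0,0],"turn":0},{"slide":[0,0,0],"turn":0},{"slide":[0,0,0],"turn":0}]}}

```text
time_s: 46.35
position: [0.4988, 0.1823, 0.198]
orientation: [-2.112, -2.325, -0.001]
force: [-0.4, -0.2, 0.8]
finger_gap: 0.794
```

Run:
```python
from h import *
snap('side','s42.png'); snap('top','t42.png'); snap('side'); W=cam('wrist'); im=snap('wrist','w42.png'); go([.4866,.3094,.0226],95.5)
K=2.6;o=cv2.resize(cv2.imread('pics/w42.png')[0:220,170:400],None,fx=K,fy=K,interpolation=0); 
boxdraw(o,(.4914,.2593),95.5,.15,.044,.035,W,170,0,K,(0,0,255)); cv2.imwrite('pics/o42.png',o)
```

```text
t=46.55 p= [0.4986 0.183  0.1978] yaw 95.62 gap 0.799 F [-1.1 -0.2 -0.3]
turn 0.12 slide [12.69,0.01,17.52]
```

View pics/o42.png

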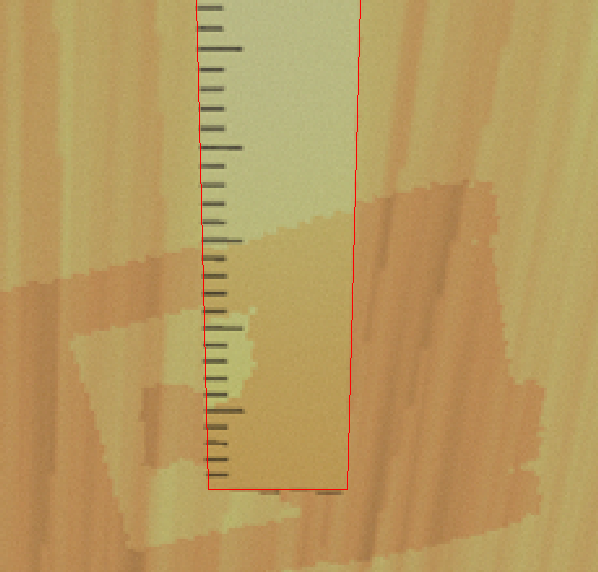

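View pics/s42.png

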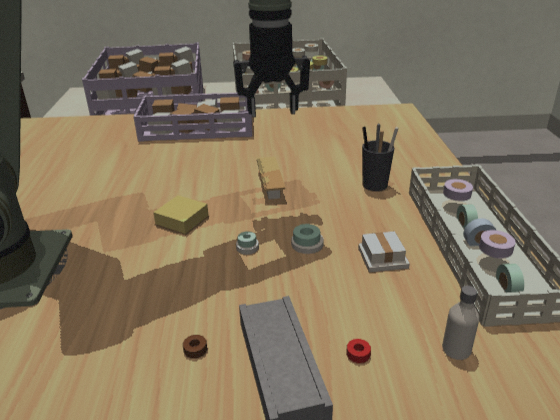

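View pics/t42.png

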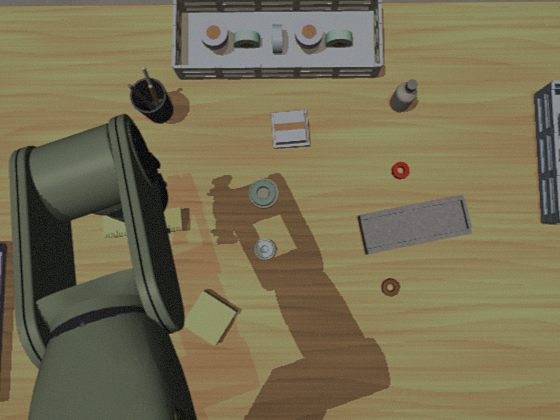

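The ruler lies exactly on the rest model (red outline), and the cup, bottle, note block and look-alikes are unmoved. I'll check the box's centring once more in the top and side views.

Run:
```python
from h import *
T=cam('top'); K=8; o=cv2.resize(cv2.imread('pics/t42.png')[100:160,260:320],None,fx=K,fy=K,interpolation=0)
S=cam('side'); p=cv2.resize(cv2.imread('pics/s42.png')[225:280,350:420],None,fx=K,fy=K,interpolation=0)
c=(.679,-.0245)
for z,d,col in((.012,.072,(0,0,255)),(.034,.06,(255,0,0))):
    boxdraw(o,c,94,d,d,z,T,260,100,K,col); boxdraw(p,c,94,d,d,z,S,350,225,K,col)
cv2.imwrite('pics/o43.png',np.hstack([cv2.resize(o,(380,440)),cv2.resize(p,(420,440))]))
```

```text
(no output)
```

View pics/o43.png

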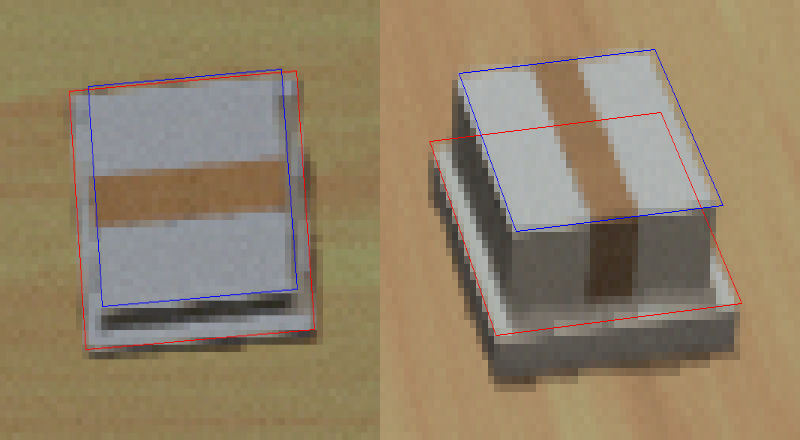

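The box is about 1–1.5 mm off centre toward −x and parallel to the plinth. The arm is clear and still, so I'm handing in.

Run:
```python
from h import *
s=robot.sense(); print(s['time_s'],np.abs(s['qvel']).max()); print(robot.sign_off())
```

```text
46.55 0.0029495545942221702
the job is handed in; nothing more can be done
None
```

The job is done in the order asked and handed in at about 46.6 s of the 134 s allowed; the sign-off gave no verdict.

| Item | Where it ended up | Last check |
|---|---|---|
| Mini roll | small round plinth | within about 0.5 mm of the middle |
| Large roll | large round plinth | about 1 mm off the middle |
| Boxed tape | square plinth | sides parallel to the plinth's, about 1–1.5 mm off the middle toward −x |
| Ruler | ruler rest | centred and lengthwise, its visible near end and long edges on the model outline |

- **Ruler:** I slid it until about 50 mm stuck out past the riser's open end, then gripped its edges, lifted it clear and laid it flat.
- **Left alone:** the pen cup, glue bottle, yellow note block and the brown and red rings look unmoved in the final pictures. The gripper is open, clear and still.
- **Forces:** the highest contact force I saw reported was about 21 N, when the mini roll touched its plinth.
- **Small disagreements:** the first large-plinth and square-plinth positions from the wrist camera read 1–2 mm low in x. The boxed tape was corrected part of the way for this. I left the remaining small offsets on the large roll and the boxed tape.

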